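# Drive the seized pin out of the guard hinge

### The job

Take the thin drift punch (red hand guard) from the rack, feel its tip into the bore in the top of the yellow hinge and push the seized pin down and out, until its head rests firmly on the catch pad below. The casting is cracked, so feel your way: touch and push gently and slowly, never ram or strike it. Then stand the punch back upright in its rack and let go; leave the other tools and parts where they are.

Things in the scene. Friction and masses are not known exactly. Their poses are not given: they have to be found in the camera images.
- jig: fixed jig with a yellow cast hinge block clamped on it. Origin: centre of its underside, on the table. Base 130 (x) x 140 (y) x 8 mm; two grey uprights 60 x 16 mm at y = -47, +47 mm. Hinge block about 56 (x) x 110 (y) mm, z = 75 to 107 mm; on its top two dark clamp straps at y = -47, +47 mm up to z = 121 mm; a yellow leaf 8 mm thick (top z = 95 mm) runs out to about x = +83 mm
- rack: fixed wooden punch rack 60 (x) x 160 (y) x 60 mm high; origin: centre of its underside on the table. Two vertical through holes 18 mm across at y = -50 and +50 mm, one punch in each; they may be either way round at the start
- punch: thin drift punch, 115 mm long, about 0.16 kg, upright in the rack, guard on the rack's top, so its origin is 15 mm above the table. Origin: centre of the tip's end face, z up to its head. Steel tip 6 mm across, z = 0 to 45 mm; red round guard 36 mm across, z = 45 to 51 mm; dark square shank 16 x 16 mm (faces along x, y), z = 51 to 111 mm, to be gripped just above the guard
- punch_tip (a point): centre of the end face of the thin punch's tip (same as the punch's origin)
- fat_punch: the wrong punch, with a yellow guard: the same but for a tip 15 mm across, too fat for the bore; to be left alone
- hammer: a hammer lying on the table; bystander, origin on its underside
- wrench: a wrench lying on the table; bystander, origin on its underside
- brush: a brush lying on the table; bystander, origin on its underside
- can: a blue spray can, 60 mm across and 160 mm high, standing; bystander, origin at the centre of its underside
- jig_top (a point): point on the jig's centre line at the height of the hinge's top face, 107 mm above the table. The hinge was clamped by hand: the round vertical bore through it (11 mm across, right through the 32 mm block) is centred up to 5 mm off this point along the jig's x and up to 5 mm along its y, by an amount that no sensor gives; look (a painted white ring 17 mm across marks its mouth) or feel for it
- pin (a joint): how far the pin is driven down, m: 0 to 0.005 at the start, 0.030 when fully out, its brass head on the black catch pad in the blue tray: a firm stop. Pin 10 mm across in the bore, its top 4 mm below the hinge's top face at 0, so 34 mm below it when out. It never moves by itself; it resists with about 12 N plus 0.3 N per mm/s of driving speed
- slug: a brass slug 48 mm across and 30 mm high, standing; bystander, origin at the centre of its underside
Mind the look-alikes: they are no part of the job. What is shaped like the punch but green is not meant.

How it is judged:
On the way, in this order (a step that is already met when the one before it is completed fails the run):
1. the thin punch is lifted out of the rack (height (world z) of punch_tip above 0.07 m), for 0.1 s.
2. the pin is being driven by the punch's tip in the bore (horizontal distance between punch_tip and jig_top below 0.012 m and z of punch_tip in the frame of jig_top below -0.011 m and value of joint pin above 0.009 m), for 0.05 s.
3. the pin is driven fully out, onto the catch pad (value of joint pin above 0.028 m), for 0.1 s.
At the end, for the whole second after the job is handed in: the pin is driven out to within 2 mm of its stop, its head on the catch pad; the thin punch stands upright (within 7 degrees) in the rack, its guard resting on the rack's top (tip 10 to 20 mm above the table), at rest (value of joint pin above 0.028 m and angle between punch's own z axis and vertical below 0.12 rad and height (world z) of punch between 0.01 and 0.02 m and x of punch in the frame of rack between -0.012 and 0.012 m and linear speed of punch below 0.02 m/s); the robot touches nothing.
It fails at once if the punch presses on the hinge, pin or jig with more than 40 N (contact force between punch and jig above 40 N).
It fails at once if the robot itself pushes on the hinge or jig with more than 20 N (contact force between any of the fingers, the arm and jig above 20 N).
It fails at once if another tool or part is moved by more than 3 cm (distance of any of fat_punch, hammer, wrench, brush, can, slug from where it was at the start of the episode above 0.03 m).
It also fails if it takes over 67 s, if anything falls off the work surface, if the arm or the gripper's body presses on something with over 40 N, if the wrist force passes 120 N, or if a joint passes its speed limit or range.

### The arm

A 7-joint arm with a two-finger parallel gripper is mounted at the origin on the work surface. World frame = base frame: x ahead of the robot, y to its left, z up, the work surface at z = 0. Lengths are in m, angles in rad, forces in N, time in s.
With the tool pointing down it reaches from about 0.425 to 0.875 m from the base axis. Payload 9.9 kg.
Tool frame: the origin (TCP) lies midway between the tips of the shut fingers; the grasp point (between the pads) lies 19 mm behind it; z points along the fingers, y is the direction in which the jaws open and shut (so a half turn about z gives the same grasp; the last joint's range is limited). The gripper opens to 85 mm and grips with 20 to 120 N. Pads are 22 mm wide; open, the fingers measure 114 mm over their backs; the gripper's body (76 mm by 85 mm) begins 54 mm behind the grasp point. The pads swing forward as they close: fully open they stand 13 mm farther back than shut.
Start: joints at [-1.383, 0.576, 0.025, 1.437, -0.015, 1.129, -0.057], TCP at [0.181, 0.65, 0.231] pointing down, gripper open.
Joint ranges: [-2.76, 2.76], [-0.34, 2.15], [-1.52, 1.57], [0.19, 2.46], [-1.09, 4.23], [0.17, 1.99], [-2.82, 2.82]. Speed limits (rad/s): [2.22, 2.22, 3.01, 3.01, 3.14, 3.14, 3.14].

### API

Orientations are given as a unit quaternion [x, y, z, w].
In Python, from rig import * gives the robot as it stands.
- The arm moves only by the tool apply_moves, never from a script. Its argument "deltas" is a list of rows, each an object of numbers: "dx", "dy", "dz": the shift along the tool's x, y, z in m; "ax", "ay", "az": the turn, a rotation vector about the tool's x, y, z in degrees; "claw": the closure, from 0 (fully open) to 1 (shut). A call has 1 to 20 rows; each row is the pose to reach, as a shift and turn from the pose measured when the call began, along the tool's axes at that moment; what a row does not reach only later rows make up. A row lasts 1/12 s, in which the tool goes at most 41.7 mm and 7.16 degrees, less where a joint would pass 70% of its speed; a pose out of reach is approached as far as the arm can. A call with a gripper value outside its range is refused whole. The fingers move at their own pace and stop on an object; "grip_force" is the grip in N (left out, the last holds). Time passes only in rows, so rows that repeat a pose let the fingers close. It gives the time, the measured TCP pose, the force and the opening at its end, in the units of the state.
- read_state(): the state, without advancing time (a new reading comes with each control period).
- grab_frame(name): name is "side" or "top" or "wrist"; returns the picture (420x560x3 uint8, red, green, blue); there is no depth.
- get_calibration(name): a dict with "vfov" (degrees; the focal length in pixels is half the picture's height over the tangent of half this angle, whatever the lens; pixels are square), "cx", "cy" (the principal point, pixels), "pose" (4x4, takes a point from camera to world coordinates); the wrist camera has in their place "tool_from_camera" (4x4, takes a point from camera to tool coordinates, whose origin is the TCP and whose axes are the flange's). Camera axes: x right, y down, z forward; pixel columns grow to the right and rows downward; lengths in m; the calibration is good to about 2 mm. A picture is of the moment at which its call begins: read the wrist's pose just before it. get_calibration takes no time and is no camera call.
- job_done(): hands the job in, once; it reports no verdict.
The state is a dict: "clock": time; "qpos": joint angles; "joint_velocities": joint speeds; "joint_efforts": joint torques, N m; "tool_pos": TCP position; "orientation": TCP orientation; "ft_force": force on the tool from outside, world axes, zero at the start; "ft_torque": the same for the moment, N m; "grip_width": opening from 0.0 (shut) to 1.0 (fully open).
Only numpy, scipy, OpenCV 4.12 (cv2) and the standard library are available. Lean on these libraries where they do the work, as an engineer would, in place of code of your own. Each camera call takes 0.05 s, during which the arm holds its last target.

## Working session

There is one attempt and no reset: what is moved stays moved. The work goes in short steps, Python scripts to look and compute and a tool call to move; the robot and the scene stay as the last step left them, time stands still between calls to the robot, and variables do not carry over. Pictures are saved under pics/ and viewed, and the job is handed in when it is done.

Besides the shell and the picture viewer there is one more tool, called after "Emit:" as a command line: name --argument value ..., lists and objects as JSON in quotes. apply_moves: Moves the arm, as the interface text tells. Its arguments: {"type":"object","properties":{"deltas":{"type":"array","items":{"type":"object","properties":{"dx":{"type":"number"},"dy":{"type":"number"},"dz":{"type":"number"},"ax":{"type":"number"},"ay":{"type":"number"},"az":{"type":"number"},"claw":{"type":"number"}}}},"grip_force":{"type":"number"}},"required":["deltas"]}

```bash
mkdir -p pics; ls; cat > h.py <<'E'
from rig import *
import numpy as np, cv2
from scipy.spatial.transform import Rotation as R
def save(n,f): cv2.imwrite('pics/'+f,cv2.cvtColor(n,cv2.COLOR_RGB2BGR))
def cam(name,st=None):
    c=get_calibration(name); f=210/np.tan(np.radians(c['vfov'])/2)
    if name=='wrist':
        st=st or read_state(); T=np.eye(4); T[:3,:3]=R.from_quat(st['orientation']).as_matrix(); T[:3,3]=st['tool_pos']
        P=T@np.array(c['tool_from_camera'])
    else: P=np.array(c['pose'])
    return c,f,P
def ray(name,u,v,st=None):
    c,f,P=cam(name,st); d=P[:3,:3]@np.array([(u-c['cx'])/f,(v-c['cy'])/f,1]); return P[:3,3],d/np.linalg.norm(d)
def onz(name,u,v,z,st=None):
    o,d=ray(name,u,v,st); return o+d*(z-o[2])/d[2]
def proj(name,p,st=None):
    c,f,P=cam(name,st); q=P[:3,:3].T@(np.array(p)-P[:3,3]); return q[0]/q[2]*f+c['cx'],q[1]/q[2]*f+c['cy']
E
python3 - <<'E'
from h import *
st=read_state(); print(st)
for n in('side','top','wrist'):
    print(n,get_calibration(n)); save(grab_frame(n),n+'0.png')
E
```

```text
pics
{'clock': 0.0, 'qpos': array([-1.38282056,  0.57651586,  0.02485222,  1.43792943, -0.01498252,
        1.12898078, -0.05650734]), 'joint_velocities': array([-0.00047004,  0.00121981, -0.00037284,  0.00157834,  0.00110602,
        0.00050492, -0.00104552]), 'joint_efforts': array([ 2.34188874e-04, -7.65765953e+01,  2.25084007e+00, -2.85969722e+01,
        1.54121302e-02,  1.26702411e-02,  3.45721297e-06]), 'tool_pos': array([0.18108097, 0.64978295, 0.2304462 ]), 'orientation': array([ 1.35456575e-01,  9.90782941e-01, -8.22266079e-04, -5.89066174e-05]), 'ft_force': array([-0.41494364,  0.13416646,  0.31441433]), 'ft_torque': array([0.02875769, 0.0190023 , 0.00243485]), 'grip_width': 0.9975208203319982}
side {'vfov': 55.03386194078552, 'cx': 272.2544931979377, 'cy': 206.58155914036055, 'pose': array([[ 9.94749430e-01, -7.20109219e-02,  7.27186223e-02,
         5.13176779e-01],
       [-1.02340200e-01, -7.01562848e-01,  7.05220571e-01,
        -7.32129858e-01],
       [ 2.33100348e-04, -7.08959800e-01, -7.05248856e-01,
         7.87641466e-01],
       [ 0.00000000e+00,  0.00000000e+
[... 228 characters left out ...]
    [-9.99559764e-01,  2.42843791e-03, -2.95699257e-02,
        -5.73767800e-05],
       [ 2.92621612e-02, -8.38868017e-02, -9.96045546e-01,
         1.05307202e+00],
       [ 0.00000000e+00,  0.00000000e+00,  0.00000000e+00,
         1.00000000e+00]])}
wrist {'vfov': 59.09582535033255, 'cx': 276.2276558268984, 'cy': 211.01920912479738, 'tool_from_camera': array([[ 1.26355100e-03, -9.52763054e-01, -3.03711978e-01,
         7.78941789e-02],
       [ 9.99998122e-01,  7.57498709e-04,  1.78403185e-03,
         6.08252298e-04],
       [-1.46969820e-03, -3.03713662e-01,  9.52762222e-01,
        -1.42462164e-01],
       [ 0.00000000e+00,  0.00000000e+00,  0.00000000e+00,
         1.00000000e+00]])}
```

View pics/side0.png

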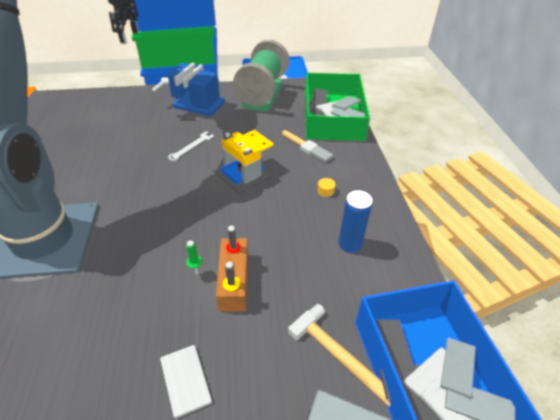

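View pics/top0.png

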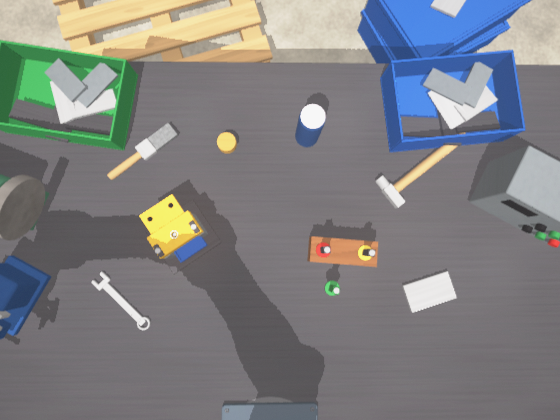

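View pics/wrist0.png

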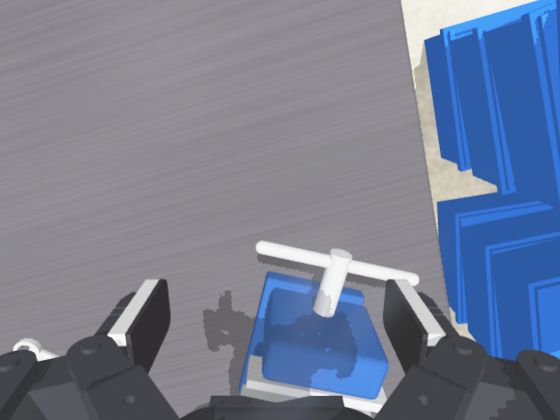

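Candidates for the thin punch: red guard at top (323,250) / side (233,247), yellow-guard fat punch at top (366,253) / side (231,283), and the green look-alike at top (332,288) / side (194,262). I choose the red one. I'll check it in close crops and measure it.

```bash
cat > m.py <<'E'
from h import *
def load(n): return cv2.imread('pics/'+n)
def mask(im,col):
    h=cv2.cvtColor(im,cv2.COLOR_BGR2HSV).astype(int); H,S,V=h[...,0],h[...,1],h[...,2]
    return {'red':((H<5)|(H>174))&(S>180)&(V>120),'wood':(H>5)&(H<14)&(S>120)&(V>60),'yel':(H>20)&(H<32)&(S>180)&(V>120)}[col].astype(np.uint8)
def blob(m,box):
    x0,y0,x1,y1=box; z=np.zeros_like(m); z[y0:y1,x0:x1]=m[y0:y1,x0:x1]
    return max(cv2.findContours(z,cv2.RETR_EXTERNAL,cv2.CHAIN_APPROX_NONE)[0],key=cv2.contourArea)
E
python3 - <<'E'
from m import *
t=load('top0.png'); s=load('side0.png')
c=np.hstack([cv2.resize(t[215:315,290:390],(400,400),interpolation=2),cv2.resize(s[215:315,170:270],(400,400),interpolation=2)])
cv2.imwrite('pics/c1.png',c)
cv2.imwrite('pics/c2.png',np.hstack([cv2.resize(t[180:280,130:230],(400,400),interpolation=2),cv2.resize(s[115:195,205:285],(400,400),interpolation=2)]))
for n,im,bt in(('top',t,(300,225,345,275)),('side',s,(215,230,250,260))):
    b=blob(mask(im,'red'),bt); e=cv2.fitEllipse(cv2.convexHull(b)); x=cv2.boundingRect(b); print(n,cv2.contourArea(b),e,x, onz(n,*e[0],0.064))
b=blob(mask(t,'wood'),(300,225,390,275)); r=cv2.minAreaRect(b);print(r); 
for p in cv2.boxPoints(r): print(p,onz('top',*p,0.06))
E
```

```text
Traceback (most recent call last):
  File "m.py", line 8, in blob
    return max(cv2.findContours(z,cv2.RETR_EXTERNAL,cv2.CHAIN_APPROX_NONE)[0],key=cv2.contourArea)
ValueError: max() iterable argument is empty
```

View pics/c1.png

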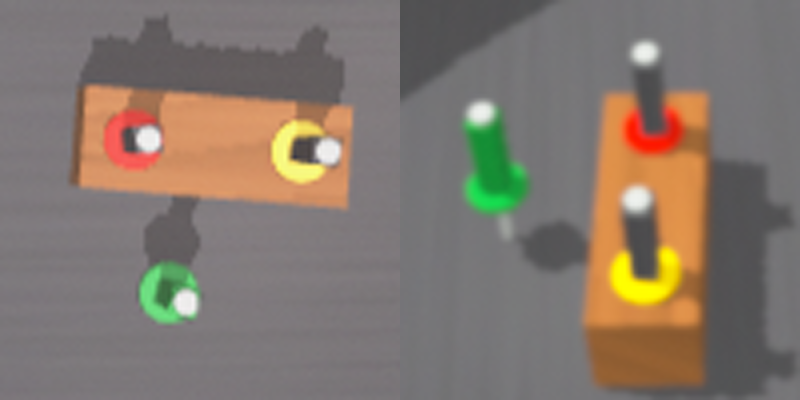

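View pics/c2.png

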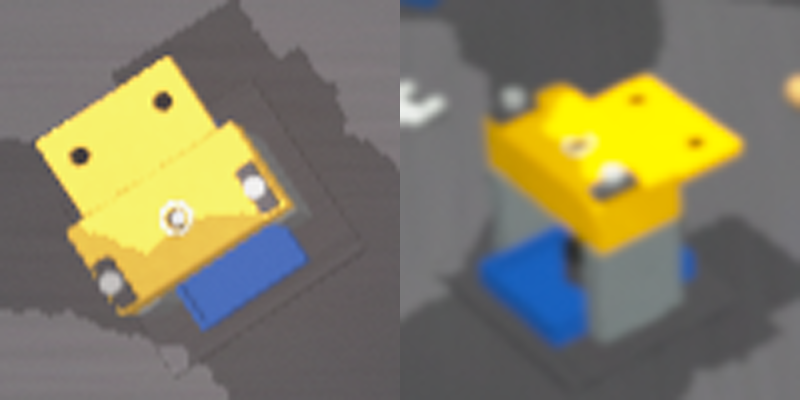

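The crops confirm the red punch in its rack hole (top ≈ (323,250)). The white ring on the hinge is at top ≈ (174,234) and side ≈ (240.6,144).

```bash
sed -i "s/(S>180)&(V>120),'wood'/(S>140)\&(V>90),'wood'/; s/(H<5)|(H>174)/(H<6)|(H>170)/; s/(H>5)&(H<14)&(S>120)/(H>7)\&(H<16)\&(S>95)/" m.py
python3 - <<'E'
from m import *
t=load('top0.png'); s=load('side0.png')
print(cv2.cvtColor(t[250:251,317:319],40),cv2.cvtColor(t[240:241,340:341],40))
for n,im,bt in(('top',t,(300,225,345,275)),('side',s,(215,230,250,260))):
    b=blob(mask(im,'red'),bt); e=cv2.fitEllipse(cv2.convexHull(b)); x=cv2.boundingRect(b); print(n,cv2.contourArea(b),e,x, onz(n,*e[0],0.065))
b=blob(mask(t,'wood'),(300,225,390,275)); r=cv2.minAreaRect(b);print(r); 
q=[onz('top',*p,0.06) for p in cv2.boxPoints(r)]
print(np.round(q,4)); print('rack c',np.mean(q,0))
# white ring and green leaf
for n,im,bt in(('top',t,(164,224,184,244)),('side',s,(230,136,250,153))):
    x0,y0,x1,y1=bt; h=cv2.cvtColor(im,40)[y0:y1,x0:x1]; m=(h[...,1]<150)&(h[...,2]>130) ; ys,xs=np.nonzero(m); print(n,m.sum(),xs.mean()+x0,ys.mean()+y0,onz(n,xs.mean()+x0,ys.mean()+y0,.107))
E
```

```text
[[[  1 165 247]
  [  1 164 247]]] [[[ 12 135 212]]]
top 76.0 ((322.93536376953125, 249.4612579345703), (14.546350479125977, 14.871627807617188), 85.20086669921875) (316, 242, 14, 15) [ 0.48528645 -0.12668532  0.065     ]
side 70.5 ((233.03480529785156, 246.9167938232422), (12.04072380065918, 13.185667991638184), 89.81816101074219) (227, 242, 13, 11) [ 0.48406726 -0.13166132  0.065     ]
((342.6955261230469, 251.05564880371094), (68.78026580810547, 25.4387264251709), 4.573921203613281)
[[ 0.4583 -0.09    0.06  ]
 [ 0.5183 -0.0955  0.06  ]
 [ 0.5046 -0.2596  0.06  ]
 [ 0.4444 -0.2533  0.06  ]]
rack c [ 0.48137789 -0.17460704  0.06      ]
top 280 172.38214285714287 231.04285714285714 [0.5279324  0.21785384 0.107     ]
side 49 243.91836734693877 147.12244897959184 [0.52837877 0.19235257 0.107     ]
```

```bash
cat >> h.py <<'E'
def delta(pos,jaw=None,st=None):
    """tool-frame shift to world pos; turn so tool y points along jaw deg (mod 180), tool z down"""
    st=st or read_state(); Rm=R.from_quat(st['orientation'])
    d=Rm.inv().apply(np.array(pos)-st['tool_pos'])
    if jaw is None: return d,None
    best=None
    for k in(0,180):
        a=np.radians(jaw+k); y=np.array([np.cos(a),np.sin(a),0]); z=np.array([0,0,-1.]); x=np.cross(y,z)
        r=(Rm.inv()*R.from_matrix(np.c_[x,y,z])).as_rotvec(degrees=True)
        if best is None or np.linalg.norm(r)<np.linalg.norm(best): best=r
    return np.round(d,4),np.round(best,2)
E
python3 - <<'E'
from h import *
print(delta((0.52,0.205,0.22),32))
c,f,P=cam('side'); print(onz('side',240.6,144,.107),onz('top',174,234.3,.107),delta((0.4856,-0.1255,.2),-4.8))
E
```

```text
(array([-0.4459, -0.3376,  0.0111]), array([-7.000e-02,  3.000e-02,  4.243e+01]))
[0.51979284 0.20805658 0.107     ] [0.52059325 0.2141198  0.107     ] (array([-0.5014, -0.6652,  0.0315]), array([-6.000e-02,  5.000e-02,  7.923e+01]))
```

Emit:
apply_moves --deltas '[{"dx":-0.03,"dy":-0.022,"dz":0.001,"az":3},{"dx":-0.06,"dy":-0.045,"dz":0.002,"az":6},{"dx":-0.09,"dy":-0.068,"dz":0.002,"az":9},{"dx":-0.12,"dy":-0.09,"dz":0.003,"az":12},{"dx":-0.15,"dy":-0.113,"dz":0.004,"az":15},{"dx":-0.18,"dy":-0.136,"dz":0.005,"az":18},{"dx":-0.21,"dy":-0.159,"dz":0.005,"az":21},{"dx":-0.24,"dy":-0.181,"dz":0.006,"az":24},{"dx":-0.27,"dy":-0.204,"dz":0.007,"az":27},{"dx":-0.3,"dy":-0.227,"dz":0.008,"az":30},{"dx":-0.33,"dy":-0.25,"dz":0.009,"az":33},{"dx":-0.36,"dy":-0.272,"dz":0.01,"az":36},{"dx":-0.39,"dy":-0.295,"dz":0.01,"az":39},{"dx":-0.42,"dy":-0.318,"dz":0.011,"az":42},{"dx":-0.446,"dy":-0.338,"dz":0.011,"az":42.4},{"dx":-0.446,"dy":-0.338,"dz":0.011,"az":42.4},{"dx":-0.446,"dy":-0.338,"dz":0.011,"az":42.4},{"dx":-0.446,"dy":-0.338,"dz":0.011,"az":42.4}]'

```text
schema error: expected keys dx, dy, dz, ax, ay, az, claw
```

```bash
python3 - <<'E'
from h import *
import json
st=read_state(); print(st['clock'],st['tool_pos'],st['orientation'],st['qpos'],st['joint_velocities'].round(3))
im=grab_frame('wrist'); save(im,'w1.png')
json.dump({k:np.array(v).tolist() for k,v in st.items()},open('w1.json','w'))
E
```

```text
0.15 [0.18114158 0.64990272 0.2306557 ] [ 1.35482137e-01  9.90779592e-01 -6.23866677e-04 -4.29884150e-05] [-1.38279439  0.57634365  0.02489329  1.43766649 -0.01499986  1.12901837
 -0.05649442] [ 0.    -0.001  0.001 -0.004  0.001  0.001 -0.001]
```

View pics/w1.png

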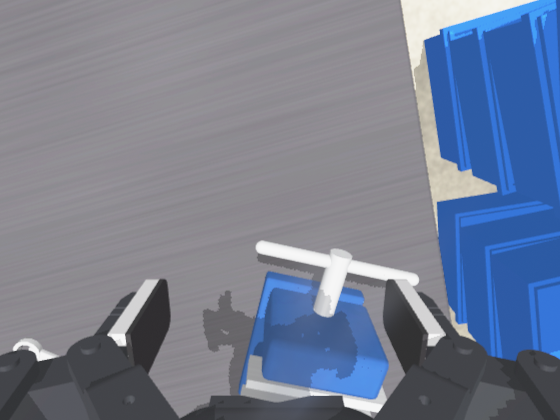

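The call was refused because every key is needed, so the arm hasn't moved and the picture is unchanged. I'll resend it with all keys.

Emit:
apply_moves --deltas '[{"dx":-0.03,"dy":-0.022,"dz":0.001,"ax":0,"ay":0,"az":3,"claw":0},{"dx":-0.06,"dy":-0.045,"dz":0.002,"ax":0,"ay":0,"az":6,"claw":0},{"dx":-0.09,"dy":-0.068,"dz":0.002,"ax":0,"ay":0,"az":9,"claw":0},{"dx":-0.12,"dy":-0.09,"dz":0.003,"ax":0,"ay":0,"az":12,"claw":0},{"dx":-0.15,"dy":-0.113,"dz":0.004,"ax":0,"ay":0,"az":15,"claw":0},{"dx":-0.18,"dy":-0.136,"dz":0.005,"ax":0,"ay":0,"az":18,"claw":0},{"dx":-0.21,"dy":-0.159,"dz":0.005,"ax":0,"ay":0,"az":21,"claw":0},{"dx":-0.24,"dy":-0.181,"dz":0.006,"ax":0,"ay":0,"az":24,"claw":0},{"dx":-0.27,"dy":-0.204,"dz":0.007,"ax":0,"ay":0,"az":27,"claw":0},{"dx":-0.3,"dy":-0.227,"dz":0.008,"ax":0,"ay":0,"az":30,"claw":0},{"dx":-0.33,"dy":-0.25,"dz":0.009,"ax":0,"ay":0,"az":33,"claw":0},{"dx":-0.36,"dy":-0.272,"dz":0.01,"ax":0,"ay":0,"az":36,"claw":0},{"dx":-0.39,"dy":-0.295,"dz":0.01,"ax":0,"ay":0,"az":39,"claw":0},{"dx":-0.42,"dy":-0.318,"dz":0.011,"ax":0,"ay":0,"az":42,"claw":0},{"dx":-0.446,"dy":-0.338,"dz":0.011,"ax":0,"ay":0,"az":42.4,"claw":0},{"dx":-0.446,"dy":-0.338,"dz":0.011,"ax":0,"ay":0,"az":42.4,"claw":0},{"dx":-0.446,"dy":-0.338,"dz":0.011,"ax":0,"ay":0,"az":42.4,"claw":0},{"dx":-0.446,"dy":-0.338,"dz":0.011,"ax":0,"ay":0,"az":42.4,"claw":0}]'

```text
clock: 1.7
tool_pos: [0.5197, 0.2051, 0.2199]
orientation: [0.485, 0.875, -0.0, -0.0]
ft_force: [0.6, 0.2, -0.3]
grip_width: 0.999
```

```bash
cat > shot.py <<'E'
from h import *
import json,sys
n=sys.argv[1]
st=read_state(); print(st['clock'],st['tool_pos'].round(4),st['orientation'].round(4),st['qpos'].round(3),st['joint_velocities'].round(3),st['ft_force'].round(2),st['grip_width'])
im=grab_frame('wrist'); save(im,n+'.png')
json.dump({k:np.array(v).tolist() for k,v in st.items()},open(n+'.json','w'))
E
python3 shot.py w2
```

```text
1.7 [0.5197 0.2051 0.2199] [ 4.846e-01  8.747e-01 -5.000e-04 -2.000e-04] [-0.652  0.427  0.282  1.772 -0.141  0.963  0.246] [-0.023 -0.003 -0.014  0.003 -0.    -0.001  0.   ] [ 0.59  0.23 -0.25] 0.999125028658571
```

View pics/w2.png

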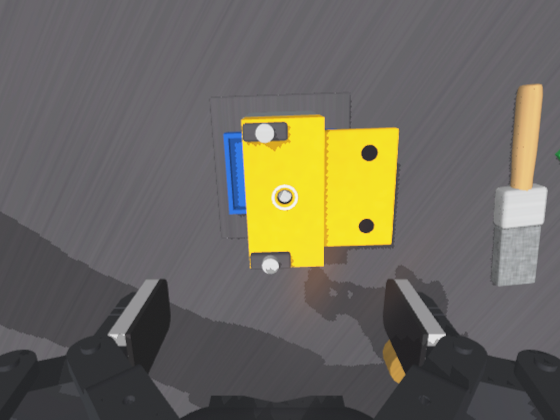

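The wrist picture shows the hinge from above: ring around the dark bore at about (285,197), straps at (265,132) and (270,262), leaf to the right.

```bash
python3 - <<'E'
from m import *
import json
st=json.load(open('w2.json')); im=load('w2.png')
h=cv2.cvtColor(im,40)
m=((h[...,1]<90)&(h[...,2]>150)).astype(np.uint8); b=blob(m,(268,180,302,214)); e=cv2.fitEllipse(b); print('ring',e)
p=onz('wrist',*e[0],.107,st); print(p)
d=((h[...,2]<90)).astype(np.uint8); b=blob(d,(274,186,296,208)); e2=cv2.fitEllipse(cv2.convexHull(b)); print('bore',e2, onz('wrist',*e2[0],.107,st))
# block left edges & yellow block corners
y=mask(im,'yel'); rows=range(150,250,10)
L=[];Rr=[]
for r in rows:
    xs=np.nonzero(y[r,230:420])[0]+230; L.append(onz('wrist',xs[0],r,.107,st)); Rr.append(onz('wrist',xs[-1],r,.095,st))
L=np.array(L);Rr=np.array(Rr)
for A in(L,Rr): q=np.polyfit(A[:,1],A[:,0],1); print('edge yaw of y axis', np.degrees(np.arctan(-q[0])),A[0],A[-1])
# bolts
for box in((252,122,278,144),(258,254,284,276)):
    mm=((h[...,1]<60)&(h[...,2]>150)).astype(np.uint8); e3=cv2.minEnclosingCircle(blob(mm,box)); print(e3,onz('wrist',*e3[0],.124,st))
cv2.imwrite('pics/w2c.png',cv2.resize(im[110:280,215:405],(760,680)[:2] if 0 else (646,578),interpolation=2))
E
```

```text
ring ((284.4369812011719, 196.9656219482422), (24.789785385131836, 25.611587524414062), 82.45835876464844)
[0.52109878 0.21498854 0.107     ]
bore ((284.2105712890625, 197.57931518554688), (10.860926628112793, 12.709273338317871), 96.16394805908203) [0.52120605 0.21451862 0.107     ]
edge yaw of y axis 34.168633672697595 [0.47899048 0.22808446 0.107     ] [0.5166107  0.17308982 0.107     ]
edge yaw of y axis 34.13057036560914 [0.5728776  0.28493239 0.095     ] [0.61179902 0.2270791  0.095     ]
((264.21875, 132.59375), 9.670952796936035) [0.48475969 0.24759085 0.124     ]
((269.5662841796875, 264.6215515136719), 8.762781143188477) [0.53603005 0.17129112 0.124     ]
```

View pics/w2c.png

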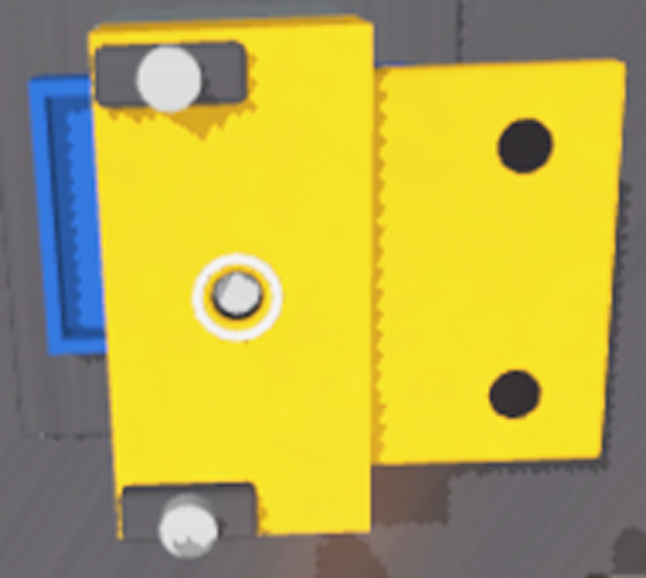

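```bash
python3 - <<'E'
from h import *
print(delta((0.4855,-0.1255,.19),-4.8))
E
```

```text
(array([-0.2626, -0.2048,  0.0301]), array([-6.000e-02,  1.000e-02,  3.692e+01]))
```

Emit:
apply_moves --deltas '[{"dx":-0.029,"dy":-0.023,"dz":0.003,"ax":0,"ay":0,"az":4,"claw":0},{"dx":-0.058,"dy":-0.045,"dz":0.006,"ax":0,"ay":0,"az":8,"claw":0},{"dx":-0.087,"dy":-0.068,"dz":0.01,"ax":0,"ay":0,"az":12,"claw":0},{"dx":-0.117,"dy":-0.091,"dz":0.013,"ax":0,"ay":0,"az":16,"claw":0},{"dx":-0.146,"dy":-0.114,"dz":0.016,"ax":0,"ay":0,"az":20,"claw":0},{"dx":-0.175,"dy":-0.137,"dz":0.02,"ax":0,"ay":0,"az":24,"claw":0},{"dx":-0.204,"dy":-0.159,"dz":0.023,"ax":0,"ay":0,"az":28,"claw":0},{"dx":-0.233,"dy":-0.182,"dz":0.027,"ax":0,"ay":0,"az":32,"claw":0},{"dx":-0.263,"dy":-0.205,"dz":0.03,"ax":0,"ay":0,"az":36.9,"claw":0},{"dx":-0.263,"dy":-0.205,"dz":0.03,"ax":0,"ay":0,"az":36.9,"claw":0},{"dx":-0.263,"dy":-0.205,"dz":0.03,"ax":0,"ay":0,"az":36.9,"claw":0},{"dx":-0.263,"dy":-0.205,"dz":0.03,"ax":0,"ay":0,"az":36.9,"claw":0}]'

```text
clock: 2.75
tool_pos: [0.4857, -0.1244, 0.1901]
orientation: [0.735, 0.678, -0.0, -0.001]
ft_force: [-0.5, 0.8, -0.6]
grip_width: 1.004
```

```bash
python3 shot.py w3
```

```text
2.75 [ 0.4857 -0.1244  0.1901] [ 7.351e-01  6.779e-01 -3.000e-04 -5.000e-04] [-0.187  0.405  0.486  1.955 -0.249  0.841  0.353] [-0.019 -0.002 -0.013 -0.001  0.001  0.     0.003] [-0.49  0.84 -0.57] 1.004107387409529
```

View pics/w3.png

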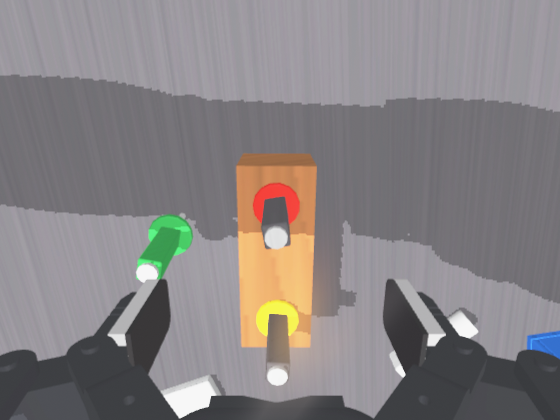

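The wrist view shows the red guard at about (276,204) with its shank aligned with the rack, the green look-alike left at (170,236) and the yellow punch below.

```bash
python3 - <<'E'
from m import *
import json
st=json.load(open('w3.json')); im=load('w3.png')
b=blob(mask(im,'red'),(245,170,310,240)); e=cv2.fitEllipse(cv2.convexHull(b)); print(e)
hd=cv2.cvtColor(im,40); mm=((hd[...,1]<40)&(hd[...,2]>130)).astype(np.uint8)
p=onz('wrist',*e[0],.0655,st); print('guard',p)
x=blob(mm,(262,224,292,252)); c=cv2.minEnclosingCircle(x); print(c,'head',onz('wrist',*c[0],.13,st))
for z in(.03,.066): print('green',onz('wrist',170,236,z,st))
print(onz('top',332,288,.06),onz('side',194,262,.06))
w=blob(mask(im,'wood'),(225,160,325,350)); r=cv2.minAreaRect(w); print(r)
y=mask(im,'wood'); E=[[],[]]
for v in range(240,300,10):
    xs=np.nonzero(y[v,225:330])[0]+225; E[0].append(onz('wrist',xs[0],v,.06,st));E[1].append(onz('wrist',xs[-1],v,.06,st))
for A in map(np.array,E): q=np.polyfit(A[:,1],A[:,0],1); print('yaw',np.degrees(np.arctan(-q[0])),A[0],A[-1])
E
```

```text
((275.85186767578125, 205.09695434570312), (44.84690475463867, 46.484535217285156), 85.91108703613281)
guard [ 0.48534596 -0.12598178  0.0655    ]
((275.5, 237.3333282470703), 12.207797050476074) head [ 0.48527508 -0.12637688  0.13      ]
green [ 0.38970361 -0.15742851  0.03      ]
green [ 0.40192779 -0.14419073  0.066     ]
[ 0.39453757 -0.14759115  0.06      ] [ 0.39508199 -0.16231438  0.06      ]
((276.0, 249.0), (178.0, 80.0), 90.0)
yaw 15.455213538162637 [ 0.45302188 -0.15400966  0.06      ] [ 0.47533396 -0.20045703  0.06      ]
yaw -4.0489976945947594 [ 0.51220499 -0.15869425  0.06      ] [ 0.50916995 -0.20312622  0.06      ]
```

```bash
python3 - <<'E'
from h import *
print(delta((0.4853,-0.1262,.071),-4.5))
E
```

```text
(array([-0.0023, -0.0003,  0.1191]), array([-0.06, -0.02, -0.08]))
```

Emit:
apply_moves --deltas '[{"dx":-0.002,"dy":0,"dz":0.02,"ax":0,"ay":0,"az":0,"claw":0.3},{"dx":-0.002,"dy":0,"dz":0.045,"ax":0,"ay":0,"az":0,"claw":0.3},{"dx":-0.002,"dy":0,"dz":0.07,"ax":0,"ay":0,"az":0,"claw":0.3},{"dx":-0.002,"dy":0,"dz":0.095,"ax":0,"ay":0,"az":0,"claw":0.3},{"dx":-0.002,"dy":0,"dz":0.11,"ax":0,"ay":0,"az":0,"claw":0.3},{"dx":-0.002,"dy":0,"dz":0.119,"ax":0,"ay":0,"az":0,"claw":0.3},{"dx":-0.002,"dy":0,"dz":0.119,"ax":0,"ay":0,"az":0,"claw":0.3},{"dx":-0.002,"dy":0,"dz":0.119,"ax":0,"ay":0,"az":0,"claw":0.3}]' --grip_force 60

```text
clock: 3.47
tool_pos: [0.4859, -0.1249, 0.0713]
orientation: [0.734, 0.679, -0.0, -0.001]
ft_force: [0.4, 0.7, 0.1]
grip_width: 0.702
```

```bash
python3 shot.py w4
```

```text
3.4667 [ 0.4859 -0.1249  0.0713] [ 7.342e-01  6.790e-01 -1.000e-04 -8.000e-04] [-0.086  0.574  0.365  2.08  -0.38   0.552  0.474] [ 0.003 -0.022  0.016 -0.011  0.003  0.006 -0.001] [0.37 0.66 0.06] 0.7017801145204281
```

View pics/w4.png

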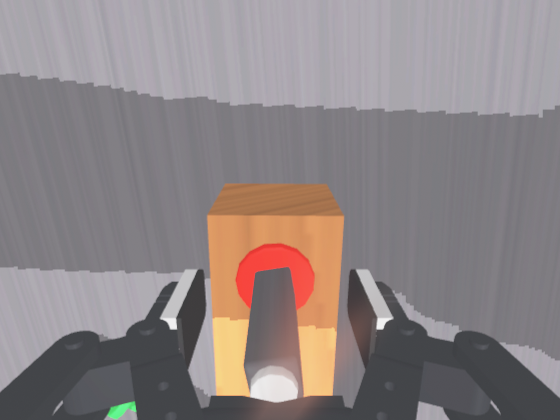

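The red punch stands midway between the open pads (guard at ≈ (275,278)), so I'll close on it.

Emit:
apply_moves --deltas '[{"dx":-0.001,"dy":0,"dz":0,"ax":0,"ay":0,"az":0,"claw":0.6},{"dx":-0.001,"dy":0,"dz":0,"ax":0,"ay":0,"az":0,"claw":0.8},{"dx":-0.001,"dy":0,"dz":0,"ax":0,"ay":0,"az":0,"claw":1},{"dx":-0.001,"dy":0,"dz":0,"ax":0,"ay":0,"az":0,"claw":1},{"dx":-0.001,"dy":0,"dz":0,"ax":0,"ay":0,"az":0,"claw":1},{"dx":-0.001,"dy":0,"dz":0,"ax":0,"ay":0,"az":0,"claw":1},{"dx":-0.001,"dy":0,"dz":0,"ax":0,"ay":0,"az":0,"claw":1},{"dx":-0.001,"dy":0,"dz":0,"ax":0,"ay":0,"az":0,"claw":1}]' --grip_force 80

```text
clock: 4.18
tool_pos: [0.4865, -0.1263, 0.0727]
orientation: [0.734, 0.679, 0.001, 0.0]
ft_force: [-0.9, 0.3, 9.2]
grip_width: 0.18
```

```bash
python3 shot.py w5
```

```text
4.1833 [ 0.4865 -0.1263  0.0727] [7.343e-01 6.788e-01 7.000e-04 1.000e-04] [-0.084  0.572  0.366  2.078 -0.38   0.553  0.476] [-0.001 -0.001 -0.001  0.002  0.    -0.002 -0.   ] [-0.89  0.33  9.25] 0.17954374983497257
```

View pics/w5.png

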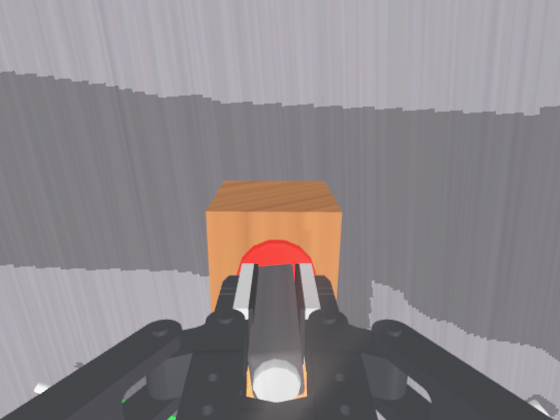

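Emit:
apply_moves --deltas '[{"dx":0,"dy":0,"dz":-0.01,"ax":0,"ay":0,"az":0,"claw":1},{"dx":0,"dy":0,"dz":-0.03,"ax":0,"ay":0,"az":0,"claw":1},{"dx":0,"dy":0,"dz":-0.055,"ax":0,"ay":0,"az":0,"claw":1},{"dx":0,"dy":0,"dz":-0.08,"ax":0,"ay":0,"az":0,"claw":1},{"dx":0,"dy":0,"dz":-0.105,"ax":0,"ay":0,"az":0,"claw":1},{"dx":0,"dy":0,"dz":-0.13,"ax":0,"ay":0,"az":0,"claw":1},{"dx":0,"dy":0,"dz":-0.145,"ax":0,"ay":0,"az":0,"claw":1},{"dx":0,"dy":0,"dz":-0.15,"ax":0,"ay":0,"az":0,"claw":1},{"dx":0,"dy":0,"dz":-0.15,"ax":0,"ay":0,"az":0,"claw":1}]'

```text
clock: 4.98
tool_pos: [0.4868, -0.1265, 0.2236]
orientation: [0.734, 0.679, 0.002, 0.001]
ft_force: [0.4, -0.9, -2.3]
grip_width: 0.18
```

```bash
python3 shot.py w6; python3 - <<'E'
from h import *
save(grab_frame('side'),'s6.png')
print(delta((0.5211,0.2149,.2),34.1))
E
```

```text
4.9833 [ 0.4868 -0.1265  0.2236] [0.7342 0.6789 0.0015 0.0008] [-0.207  0.365  0.512  1.909 -0.224  0.92   0.335] [ 0.008  0.033 -0.015  0.035 -0.012 -0.03   0.009] [ 0.44 -0.94 -2.35] 0.18031433299875982
(array([0.3427, 0.0085, 0.0222]), array([ 2.000e-02, -7.000e-02, -3.859e+01]))
```

View pics/w6.png

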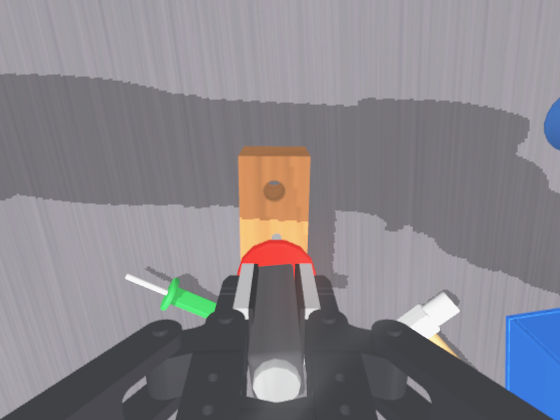

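View pics/s6.png

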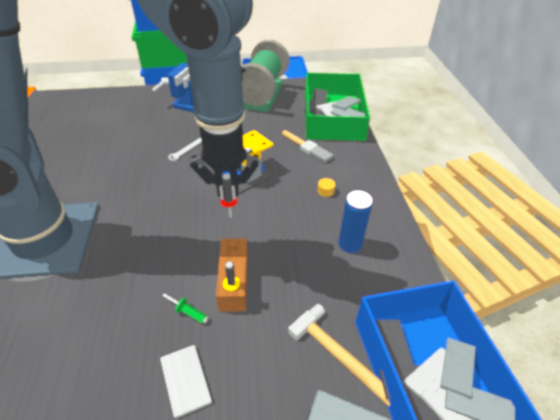

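The punch is held, with the tip visible at wrist (276,238) and the empty rack hole at (274,190). The green look-alike has been toppled, presumably by the gripper's knuckles, and now lies at side (190,310). I'll measure tip and hole.

```bash
python3 - <<'E'
from m import *
import json
st=json.load(open('w6.json')); im=load('w6.png')
cv2.imwrite('pics/w6c.png',cv2.resize(im[170:260,235:315],(640,720)[:2] if 0 else (533,600),interpolation=2))
Rm=R.from_quat(st['orientation'])
for dz in(.055,.0577,.06):
    p=np.array(st['tool_pos'])+Rm.apply([0,0,dz]); print('exp tip px',dz,p,proj('wrist',p,st))
g=cv2.cvtColor(im,cv2.COLOR_BGR2GRAY); x=(g<90).astype(np.uint8); b=blob(x,(260,178,288,204)); e=cv2.fitEllipse(b); print('hole',e,onz('wrist',*e[0],.06,st),(cv2.minEnclosingCircle(b)))
print(onz('wrist',276,237,st['tool_pos'][2]-.0577,st))
E
```

```text
exp tip px 0.055 [ 0.48696879 -0.12640358  0.16858326] (np.float64(275.90617157930217), np.float64(237.29105001844988))
exp tip px 0.0577 [ 0.4869779  -0.12640117  0.16588327] (np.float64(275.9123659388484), np.float64(235.56362899554338))
exp tip px 0.06 [ 0.48698566 -0.12639911  0.16358329] (np.float64(275.9175266087084), np.float64(234.12447301148632))Traceback (most recent call last):
  File "<stdin>", line 8, in <module>
  File "m.py", line 8, in blob
    return max(cv2.findContours(z,cv2.RETR_EXTERNAL,cv2.CHAIN_APPROX_NONE)[0],key=cv2.contourArea)
ValueError: max() iterable argument is empty
```

View pics/w6c.png

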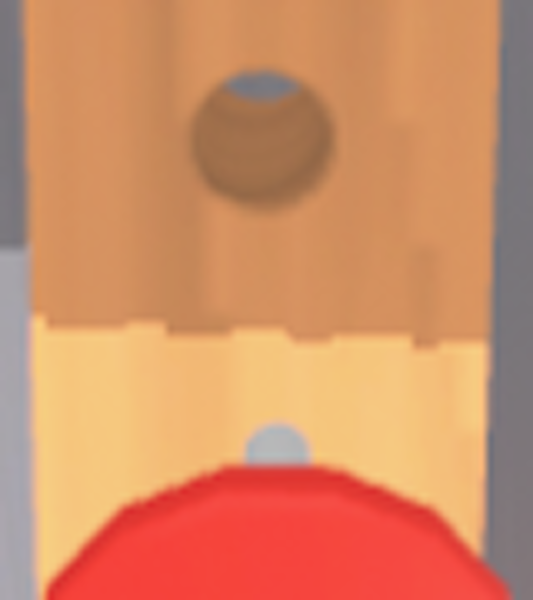

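```bash
python3 - <<'E'
from m import *
import json
st=json.load(open('w6.json'))
print('hole',onz('wrist',274.3,191.3,.06,st)); print(delta((0.5198,0.2161,.2),34.1))
E
```

```text
hole [ 0.48574103 -0.1272901   0.06      ]
(array([0.3438, 0.0071, 0.0222]), array([ 2.000e-02, -7.000e-02, -3.859e+01]))
```

Emit:
apply_moves --deltas '[{"dx":0.02,"dy":0,"dz":0,"ax":0,"ay":0,"az":-2,"claw":1},{"dx":0.05,"dy":0.001,"dz":0,"ax":0,"ay":0,"az":-5,"claw":1},{"dx":0.08,"dy":0.002,"dz":0,"ax":0,"ay":0,"az":-9,"claw":1},{"dx":0.11,"dy":0.002,"dz":0,"ax":0,"ay":0,"az":-12.5,"claw":1},{"dx":0.14,"dy":0.003,"dz":0,"ax":0,"ay":0,"az":-16,"claw":1},{"dx":0.17,"dy":0.004,"dz":0,"ax":0,"ay":0,"az":-19.5,"claw":1},{"dx":0.2,"dy":0.004,"dz":0,"ax":0,"ay":0,"az":-23,"claw":1},{"dx":0.23,"dy":0.005,"dz":0,"ax":0,"ay":0,"az":-26,"claw":1},{"dx":0.26,"dy":0.005,"dz":0,"ax":0,"ay":0,"az":-29.5,"claw":1},{"dx":0.29,"dy":0.006,"dz":0.005,"ax":0,"ay":0,"az":-33,"claw":1},{"dx":0.32,"dy":0.007,"dz":0.012,"ax":0,"ay":0,"az":-36,"claw":1},{"dx":0.338,"dy":0.007,"dz":0.018,"ax":0,"ay":0,"az":-38.6,"claw":1},{"dx":0.344,"dy":0.007,"dz":0.022,"ax":0,"ay":0,"az":-38.6,"claw":1},{"dx":0.344,"dy":0.007,"dz":0.022,"ax":0,"ay":0,"az":-38.6,"claw":1},{"dx":0.344,"dy":0.007,"dz":0.022,"ax":0,"ay":0,"az":-38.6,"claw":1},{"dx":0.344,"dy":0.007,"dz":0.022,"ax":0,"ay":0,"az":-38.6,"claw":1}]'

```text
clock: 6.42
tool_pos: [0.5199, 0.2141, 0.2002]
orientation: [0.47, 0.883, -0.0, -0.0]
ft_force: [0.5, -0.1, -1.7]
grip_width: 0.181
```

```bash
python3 shot.py w7; python3 - <<'E'
from h import *
im=cv2.imread('pics/w7.png'); cv2.imwrite('pics/w7c.png',cv2.resize(im[160:280,210:350],(700,600),interpolation=2))
print(delta((0.5198,0.2161,.18),34.1))
E
```

```text
6.4167 [0.5199 0.2141 0.2002] [ 4.700e-01  8.827e-01 -0.000e+00 -1.000e-04] [-0.656  0.452  0.269  1.791 -0.147  0.919  0.269] [ 0.003 -0.011  0.001 -0.003 -0.002 -0.001 -0.001] [ 0.47 -0.14 -1.7 ] 0.1806411950082855
(array([0.0016, 0.0008, 0.0205]), array([ 0.03, -0.01, -0.16]))
```

View pics/w7c.png

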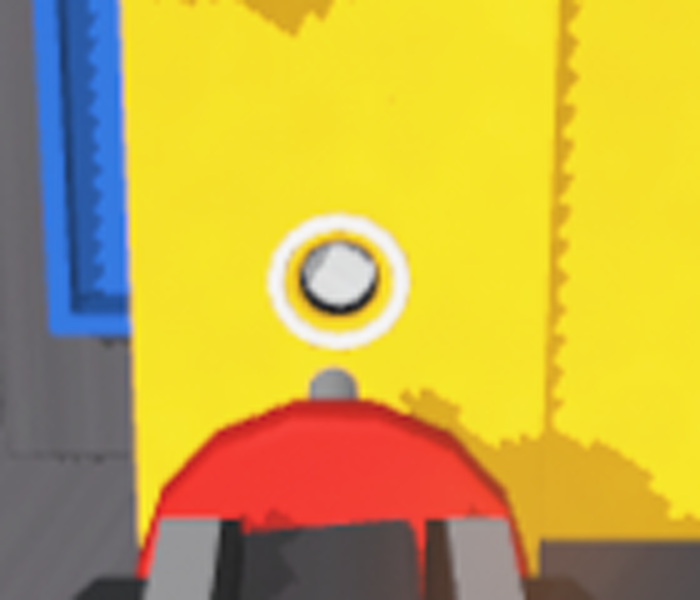

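Ring centre is at wrist (277.6,216); the tip's end is at about (276.6,238.6).

```bash
python3 - <<'E'
from m import *
import json
st=json.load(open('w7.json'))
im=load('w7.png');h=cv2.cvtColor(im,40)
m=((h[...,1]<90)&(h[...,2]>150)).astype(np.uint8); b=blob(m,(258,198,297,233)); e=cv2.fitEllipse(cv2.convexHull(b)); print('ring',e)
r=onz('wrist',*e[0],.107,st); t=onz('wrist',276.6,238.6,st['tool_pos'][2]-.0577,st); print(r,t)
print(R.from_quat(st['orientation']).inv().apply(r-t))
E
```

```text
ring ((277.3355407714844, 215.77401733398438), (26.823638916015625, 27.87346076965332), 81.8476333618164)
[0.52107327 0.21498329 0.107     ] [0.52184611 0.21286812 0.14247774]
[0.00218386 0.00054479 0.03547782]
```

Emit:
apply_moves --deltas '[{"dx":0.001,"dy":0.0003,"dz":0.005,"ax":0,"ay":0,"az":0,"claw":1},{"dx":0.002,"dy":0.0006,"dz":0.013,"ax":0,"ay":0,"az":0,"claw":1},{"dx":0.0025,"dy":0.0007,"dz":0.02,"ax":0,"ay":0,"az":0,"claw":1},{"dx":0.0025,"dy":0.0007,"dz":0.026,"ax":0,"ay":0,"az":0,"claw":1},{"dx":0.0025,"dy":0.0007,"dz":0.028,"ax":0,"ay":0,"az":0,"claw":1},{"dx":0.0025,"dy":0.0007,"dz":0.028,"ax":0,"ay":0,"az":0,"claw":1},{"dx":0.0025,"dy":0.0007,"dz":0.028,"ax":0,"ay":0,"az":0,"claw":1},{"dx":0.0025,"dy":0.0007,"dz":0.028,"ax":0,"ay":0,"az":0,"claw":1}]'

```text
clock: 7.13
tool_pos: [0.5194, 0.2168, 0.1727]
orientation: [0.47, 0.883, 0.0, 0.0]
ft_force: [0.2, 0.2, -2.5]
grip_width: 0.184
```

```bash
python3 shot.py w8; python3 - <<'E'
from h import *
im=cv2.imread('pics/w8.png'); cv2.imwrite('pics/w8c.png',cv2.resize(im[190:290,220:340],(720,600),interpolation=2))
s=grab_frame('side');t=grab_frame('top'); save(np.hstack([cv2.resize(s[105:185,200:280],(400,400),interpolation=2),cv2.resize(t[190:270,130:210],(400,400),interpolation=2)]),'st8.png')
E
```

```text
7.1333 [0.5194 0.2168 0.1727] [4.700e-01 8.827e-01 4.000e-04 2.000e-04] [-0.652  0.483  0.259  1.824 -0.159  0.854  0.275] [-0.002 -0.004  0.001 -0.002 -0.001  0.002 -0.   ] [ 0.25  0.19 -2.53] 0.18387274510559992
```

View pics/w8c.png

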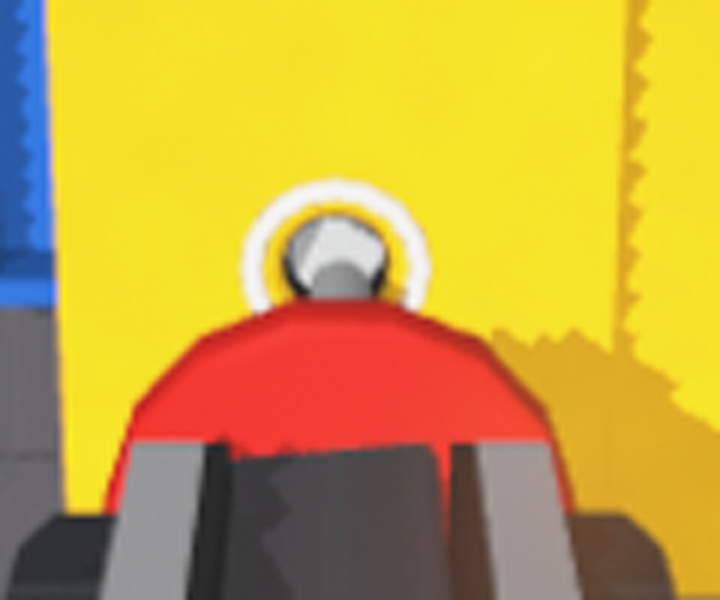

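View pics/st8.png

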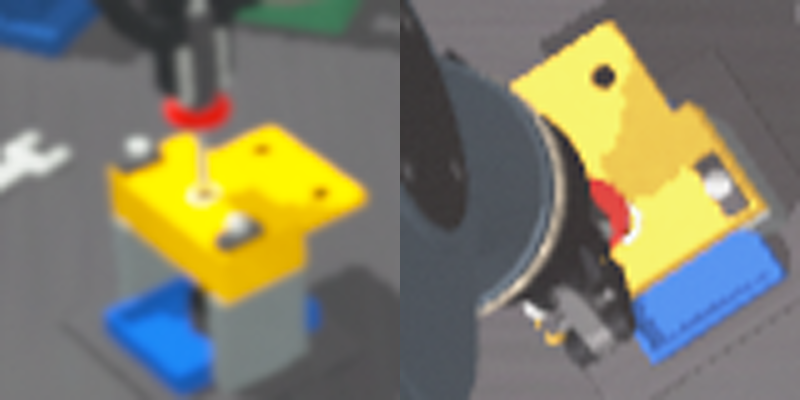

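In the wrist crop the tip (276.8,238.3) overlaps the bore mouth inside the ring (276.2,235.3). The side view shows the tip just above the ring.

```bash
python3 - <<'E'
from m import *
import json
st=json.load(open('w8.json'))
r=onz('wrist',276.2,235.3,.107,st); t=onz('wrist',276.8,238.3,st['tool_pos'][2]-.0577,st); print(r,t)
print(R.from_quat(st['orientation']).inv().apply(r-t))
E
```

```text
[0.5218089  0.21459445 0.107     ] [0.52139048 0.21581759 0.1149555 ]
[-0.00124933 -0.00034259  0.00795506]
```

Emit:
apply_moves --deltas '[{"dx":-0.001,"dy":-0.0003,"dz":0.002,"ax":0,"ay":0,"az":0,"claw":1},{"dx":-0.0011,"dy":-0.0003,"dz":0.004,"ax":0,"ay":0,"az":0,"claw":1},{"dx":-0.0011,"dy":-0.0003,"dz":0.006,"ax":0,"ay":0,"az":0,"claw":1},{"dx":-0.0011,"dy":-0.0003,"dz":0.007,"ax":0,"ay":0,"az":0,"claw":1},{"dx":-0.0011,"dy":-0.0003,"dz":0.0075,"ax":0,"ay":0,"az":0,"claw":1},{"dx":-0.0011,"dy":-0.0003,"dz":0.008,"ax":0,"ay":0,"az":0,"claw":1},{"dx":-0.0011,"dy":-0.0003,"dz":0.0085,"ax":0,"ay":0,"az":0,"claw":1},{"dx":-0.0011,"dy":-0.0003,"dz":0.009,"ax":0,"ay":0,"az":0,"claw":1},{"dx":-0.0011,"dy":-0.0003,"dz":0.0095,"ax":0,"ay":0,"az":0,"claw":1},{"dx":-0.0011,"dy":-0.0003,"dz":0.01,"ax":0,"ay":0,"az":0,"claw":1},{"dx":-0.0011,"dy":-0.0003,"dz":0.01,"ax":0,"ay":0,"az":0,"claw":1},{"dx":-0.0011,"dy":-0.0003,"dz":0.01,"ax":0,"ay":0,"az":0,"claw":1}]'

```text
clock: 8.28
tool_pos: [0.5197, 0.2157, 0.1627]
orientation: [0.47, 0.883, 0.0, 0.0]
ft_force: [0.3, 1.0, -3.0]
grip_width: 0.181
```

```bash
python3 shot.py w9; python3 - <<'E'
from h import *
im=cv2.imread('pics/w9.png'); cv2.imwrite('pics/w9c.png',cv2.resize(im[190:290,220:340],(720,600),interpolation=2))
E
```

```text
8.2833 [0.5197 0.2157 0.1627] [4.699e-01 8.827e-01 5.000e-04 2.000e-04] [-0.647  0.494  0.255  1.836 -0.163  0.83   0.282] [ 0.    -0.001 -0.002 -0.002 -0.002  0.001 -0.   ] [ 0.35  1.   -3.01] 0.1806441467050588
```

View pics/w9c.png

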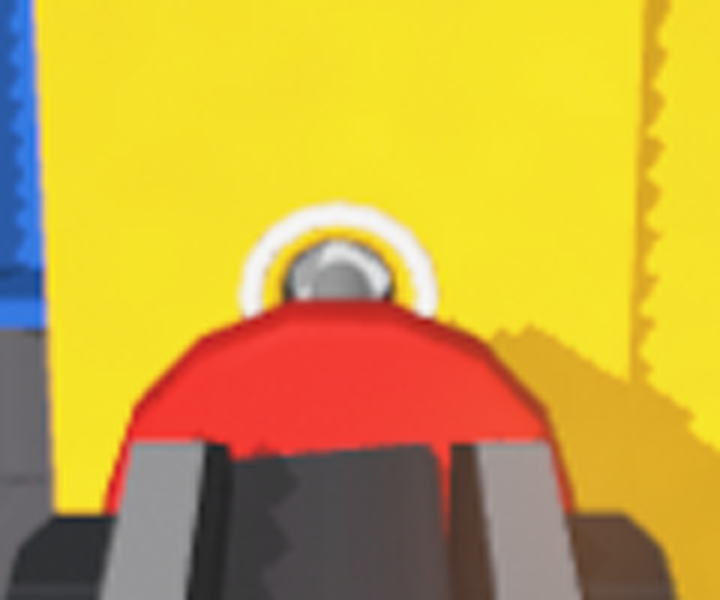

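There's no contact force, and the tip sits inside the bore mouth (crop (340,275)). I'll feel on down slowly.

Emit:
apply_moves --deltas '[{"dx":0,"dy":0,"dz":0.0005,"ax":0,"ay":0,"az":0,"claw":1},{"dx":0,"dy":0,"dz":0.001,"ax":0,"ay":0,"az":0,"claw":1},{"dx":0,"dy":0,"dz":0.0015,"ax":0,"ay":0,"az":0,"claw":1},{"dx":0,"dy":0,"dz":0.002,"ax":0,"ay":0,"az":0,"claw":1},{"dx":0,"dy":0,"dz":0.0025,"ax":0,"ay":0,"az":0,"claw":1},{"dx":0,"dy":0,"dz":0.003,"ax":0,"ay":0,"az":0,"claw":1},{"dx":0,"dy":0,"dz":0.0035,"ax":0,"ay":0,"az":0,"claw":1},{"dx":0,"dy":0,"dz":0.004,"ax":0,"ay":0,"az":0,"claw":1},{"dx":0,"dy":0,"dz":0.004,"ax":0,"ay":0,"az":0,"claw":1}]'

```text
clock: 9.08
tool_pos: [0.52, 0.2159, 0.1595]
orientation: [0.47, 0.883, 0.001, 0.0]
ft_force: [-3.2, -0.7, 7.2]
grip_width: 0.184
```

Contact with about 10 N at tip z ≈ 0.102, which is 5 mm below the face and therefore on the pin. I'll push on gently.

Emit:
apply_moves --deltas '[{"dx":0,"dy":0,"dz":0.0008,"ax":0,"ay":0,"az":0,"claw":1},{"dx":0,"dy":0,"dz":0.0012,"ax":0,"ay":0,"az":0,"claw":1},{"dx":0,"dy":0,"dz":0.0016,"ax":0,"ay":0,"az":0,"claw":1},{"dx":0,"dy":0,"dz":0.002,"ax":0,"ay":0,"az":0,"claw":1},{"dx":0,"dy":0,"dz":0.0025,"ax":0,"ay":0,"az":0,"claw":1},{"dx":0,"dy":0,"dz":0.003,"ax":0,"ay":0,"az":0,"claw":1}]'

```text
clock: 9.58
tool_pos: [0.5201, 0.2159, 0.1576]
orientation: [0.47, 0.883, 0.001, 0.0]
ft_force: [-3.7, -0.5, 11.0]
grip_width: 0.177
```

Emit:
apply_moves --deltas '[{"dx":0,"dy":0,"dz":0.0015,"ax":0,"ay":0,"az":0,"claw":1},{"dx":0,"dy":0,"dz":0.002,"ax":0,"ay":0,"az":0,"claw":1},{"dx":0,"dy":0,"dz":0.0025,"ax":0,"ay":0,"az":0,"claw":1},{"dx":0,"dy":0,"dz":0.003,"ax":0,"ay":0,"az":0,"claw":1},{"dx":0,"dy":0,"dz":0.0035,"ax":0,"ay":0,"az":0,"claw":1},{"dx":0,"dy":0,"dz":0.004,"ax":0,"ay":0,"az":0,"claw":1},{"dx":0,"dy":0,"dz":0.0045,"ax":0,"ay":0,"az":0,"claw":1},{"dx":0,"dy":0,"dz":0.005,"ax":0,"ay":0,"az":0,"claw":1},{"dx":0,"dy":0,"dz":0.0055,"ax":0,"ay":0,"az":0,"claw":1},{"dx":0,"dy":0,"dz":0.006,"ax":0,"ay":0,"az":0,"claw":1}]'

```text
clock: 10.42
tool_pos: [0.5202, 0.2159, 0.1526]
orientation: [0.47, 0.883, 0.002, 0.001]
ft_force: [-2.7, -0.1, 11.8]
grip_width: 0.183
```

```bash
python3 shot.py w10; python3 - <<'E'
from h import *
im=cv2.imread('pics/w10.png'); cv2.imwrite('pics/w10c.png',cv2.resize(im[190:290,220:340],(720,600),interpolation=2))
E
```

```text
10.4167 [0.5202 0.2159 0.1526] [4.701e-01 8.826e-01 1.800e-03 5.000e-04] [-0.642  0.506  0.25   1.849 -0.169  0.804  0.287] [ 0.003  0.007 -0.002  0.006 -0.003 -0.013  0.004] [-2.72 -0.11 11.76] 0.18315873264172014
```

View pics/w10c.png

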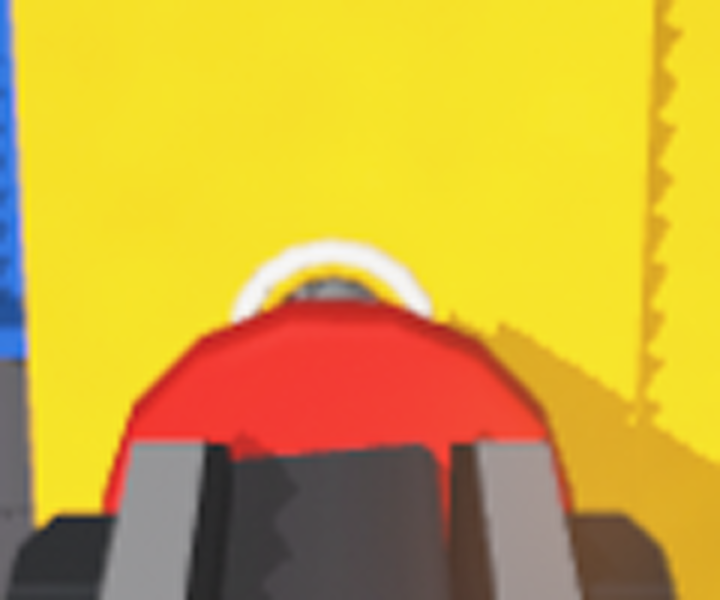

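Emit:
apply_moves --deltas '[{"dx":0.0001,"dy":-0.0002,"dz":0.0016,"ax":0,"ay":0,"az":0,"claw":1},{"dx":0.0001,"dy":-0.0003,"dz":0.0022,"ax":0,"ay":0,"az":0,"claw":1},{"dx":0.0001,"dy":-0.0003,"dz":0.0028,"ax":0,"ay":0,"az":0,"claw":1},{"dx":0.0001,"dy":-0.0003,"dz":0.0034,"ax":0,"ay":0,"az":0,"claw":1},{"dx":0.0001,"dy":-0.0003,"dz":0.004,"ax":0,"ay":0,"az":0,"claw":1},{"dx":0.0001,"dy":-0.0003,"dz":0.0046,"ax":0,"ay":0,"az":0,"claw":1},{"dx":0.0001,"dy":-0.0003,"dz":0.0052,"ax":0,"ay":0,"az":0,"claw":1},{"dx":0.0001,"dy":-0.0003,"dz":0.0058,"ax":0,"ay":0,"az":0,"claw":1},{"dx":0.0001,"dy":-0.0003,"dz":0.0064,"ax":0,"ay":0,"az":0,"claw":1},{"dx":0.0001,"dy":-0.0003,"dz":0.007,"ax":0,"ay":0,"az":0,"claw":1},{"dx":0.0001,"dy":-0.0003,"dz":0.0076,"ax":0,"ay":0,"az":0,"claw":1},{"dx":0.0001,"dy":-0.0003,"dz":0.0082,"ax":0,"ay":0,"az":0,"claw":1},{"dx":0.0001,"dy":-0.0003,"dz":0.0088,"ax":0,"ay":0,"az":0,"claw":1},{"dx":0.0001,"dy":-0.0003,"dz":0.0094,"ax":0,"ay":0,"az":0,"claw":1},{"dx":0.0001,"dy":-0.0003,"dz":0.01,"ax":0,"ay":0,"az":0,"claw":1}]'

```text
clock: 11.72
tool_pos: [0.52, 0.2159, 0.1436]
orientation: [0.47, 0.883, 0.002, 0.001]
ft_force: [-4.0, -1.6, 11.8]
grip_width: 0.177
```

Emit:
apply_moves --deltas '[{"dx":0.0001,"dy":-0.0002,"dz":0.0016,"ax":0,"ay":0,"az":0,"claw":1},{"dx":0.0001,"dy":-0.0002,"dz":0.0022,"ax":0,"ay":0,"az":0,"claw":1},{"dx":0.0001,"dy":-0.0002,"dz":0.0028,"ax":0,"ay":0,"az":0,"claw":1},{"dx":0.0001,"dy":-0.0002,"dz":0.0034,"ax":0,"ay":0,"az":0,"claw":1},{"dx":0.0001,"dy":-0.0002,"dz":0.004,"ax":0,"ay":0,"az":0,"claw":1},{"dx":0.0001,"dy":-0.0002,"dz":0.0046,"ax":0,"ay":0,"az":0,"claw":1},{"dx":0.0001,"dy":-0.0002,"dz":0.0052,"ax":0,"ay":0,"az":0,"claw":1},{"dx":0.0001,"dy":-0.0002,"dz":0.0058,"ax":0,"ay":0,"az":0,"claw":1},{"dx":0.0001,"dy":-0.0002,"dz":0.0064,"ax":0,"ay":0,"az":0,"claw":1},{"dx":0.0001,"dy":-0.0002,"dz":0.007,"ax":0,"ay":0,"az":0,"claw":1},{"dx":0.0001,"dy":-0.0002,"dz":0.0076,"ax":0,"ay":0,"az":0,"claw":1},{"dx":0.0001,"dy":-0.0002,"dz":0.0082,"ax":0,"ay":0,"az":0,"claw":1},{"dx":0.0001,"dy":-0.0002,"dz":0.0088,"ax":0,"ay":0,"az":0,"claw":1},{"dx":0.0001,"dy":-0.0002,"dz":0.0094,"ax":0,"ay":0,"az":0,"claw":1}]'

```text
clock: 12.88
tool_pos: [0.52, 0.2159, 0.1353]
orientation: [0.47, 0.883, 0.003, 0.001]
ft_force: [-3.4, -0.3, 11.5]
grip_width: 0.182
```

```bash
python3 shot.py w11; python3 - <<'E'
from h import *
im=cv2.imread('pics/w11.png')
s=grab_frame('side'); save(np.hstack([cv2.resize(s[105:185,200:280],(400,400),interpolation=2),cv2.resize(im[190:290,230:330,::-1],(400,400),interpolation=2)]),'st11.png')
E
```

```text
12.8833 [0.52   0.2159 0.1353] [0.4703 0.8825 0.0027 0.0009] [-0.636  0.526  0.242  1.869 -0.178  0.761  0.295] [ 0.005  0.01  -0.002  0.009 -0.003 -0.019  0.003] [-3.4  -0.33 11.48] 0.1824391736437349
```

View pics/st11.png

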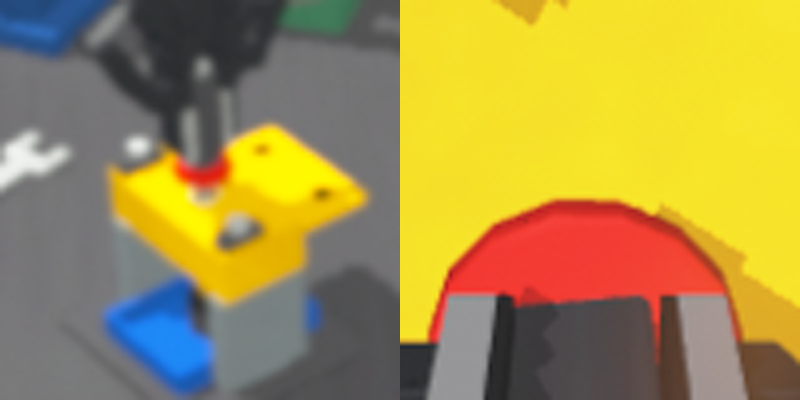

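Emit:
apply_moves --deltas '[{"dx":0,"dy":-0.0001,"dz":0.0014,"ax":0,"ay":0,"az":0,"claw":1},{"dx":0,"dy":-0.0001,"dz":0.0018,"ax":0,"ay":0,"az":0,"claw":1},{"dx":0,"dy":-0.0001,"dz":0.0022,"ax":0,"ay":0,"az":0,"claw":1},{"dx":0,"dy":-0.0001,"dz":0.0026,"ax":0,"ay":0,"az":0,"claw":1},{"dx":0,"dy":-0.0001,"dz":0.003,"ax":0,"ay":0,"az":0,"claw":1},{"dx":0,"dy":-0.0001,"dz":0.0034,"ax":0,"ay":0,"az":0,"claw":1},{"dx":0,"dy":-0.0001,"dz":0.0038,"ax":0,"ay":0,"az":0,"claw":1}]'

```text
clock: 13.57
tool_pos: [0.52, 0.2158, 0.1323]
orientation: [0.47, 0.883, 0.003, 0.001]
ft_force: [-4.0, -1.6, 12.1]
grip_width: 0.18
```

Emit:
apply_moves --deltas '[{"dx":0,"dy":0,"dz":0.0012,"ax":0,"ay":0,"az":0,"claw":1},{"dx":0,"dy":0,"dz":0.0015,"ax":0,"ay":0,"az":0,"claw":1},{"dx":0,"dy":0,"dz":0.0018,"ax":0,"ay":0,"az":0,"claw":1},{"dx":0,"dy":0,"dz":0.0021,"ax":0,"ay":0,"az":0,"claw":1},{"dx":0,"dy":0,"dz":0.0024,"ax":0,"ay":0,"az":0,"claw":1}]'

```text
clock: 13.98
tool_pos: [0.52, 0.2158, 0.1309]
orientation: [0.47, 0.882, 0.003, 0.001]
ft_force: [-4.1, -0.6, 10.3]
grip_width: 0.182
```

Emit:
apply_moves --deltas '[{"dx":0,"dy":0,"dz":0.0012,"ax":0,"ay":0,"az":0,"claw":1},{"dx":0,"dy":0,"dz":0.0015,"ax":0,"ay":0,"az":0,"claw":1},{"dx":0,"dy":0,"dz":0.0018,"ax":0,"ay":0,"az":0,"claw":1},{"dx":0,"dy":0,"dz":0.0021,"ax":0,"ay":0,"az":0,"claw":1}]'

```text
clock: 14.32
tool_pos: [0.5201, 0.2158, 0.13]
orientation: [0.47, 0.882, 0.004, 0.001]
ft_force: [-4.5, -1.5, 17.5]
grip_width: 0.18
```

Emit:
apply_moves --deltas '[{"dx":0,"dy":0,"dz":0.0014,"ax":0,"ay":0,"az":0,"claw":1},{"dx":0,"dy":0,"dz":0.0017,"ax":0,"ay":0,"az":0,"claw":1},{"dx":0,"dy":0,"dz":0.002,"ax":0,"ay":0,"az":0,"claw":1}]'

```text
clock: 14.57
tool_pos: [0.5202, 0.2158, 0.1298]
orientation: [0.471, 0.882, 0.004, 0.001]
ft_force: [-6.6, -1.2, 24.1]
grip_width: 0.179
```

```bash
python3 shot.py w12; python3 - <<'E'
from h import *
s=grab_frame('side'); save(cv2.resize(s[105:195,200:290],(540,540),interpolation=2),'s12.png')
E
```

```text
14.5667 [0.5202 0.2158 0.1298] [0.4706 0.8824 0.0045 0.0011] [-0.632  0.532  0.238  1.877 -0.183  0.745  0.299] [ 0.004  0.001 -0.002  0.003 -0.001 -0.004  0.   ] [-6.6  -1.22 24.08] 0.17947906863687846
```

View pics/s12.png

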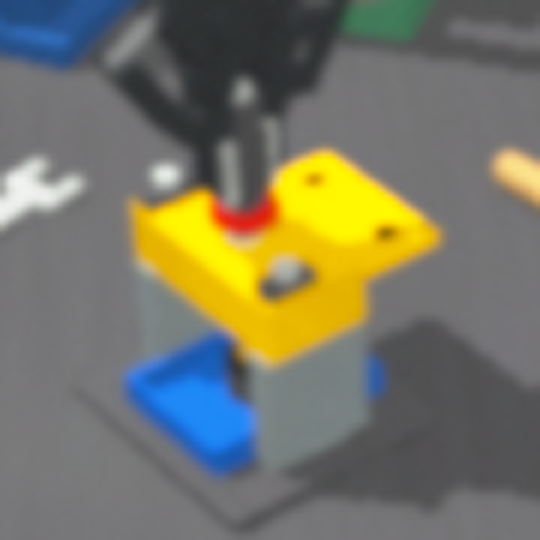

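The push meets a firm stop: the force rose to 27 N with only 0.2 mm of motion, at tip z ≈ 0.072–0.073 as expected. Now I'll retract straight up.

Emit:
apply_moves --deltas '[{"dx":0,"dy":0,"dz":-0.001,"ax":0,"ay":0,"az":0,"claw":1},{"dx":0,"dy":0,"dz":-0.004,"ax":0,"ay":0,"az":0,"claw":1},{"dx":0,"dy":0,"dz":-0.008,"ax":0,"ay":0,"az":0,"claw":1},{"dx":0,"dy":0,"dz":-0.014,"ax":0,"ay":0,"az":0,"claw":1},{"dx":0,"dy":0,"dz":-0.02,"ax":0,"ay":0,"az":0,"claw":1},{"dx":0,"dy":0,"dz":-0.027,"ax":0,"ay":0,"az":0,"claw":1},{"dx":0,"dy":0,"dz":-0.035,"ax":0,"ay":0,"az":0,"claw":1},{"dx":0,"dy":0,"dz":-0.05,"ax":0,"ay":0,"az":0,"claw":1},{"dx":0,"dy":0,"dz":-0.07,"ax":0,"ay":0,"az":0,"claw":1},{"dx":0,"dy":0,"dz":-0.09,"ax":0,"ay":0,"az":0,"claw":1},{"dx":0,"dy":0,"dz":-0.095,"ax":0,"ay":0,"az":0,"claw":1},{"dx":0,"dy":0,"dz":-0.095,"ax":0,"ay":0,"az":0,"claw":1}]'

```text
clock: 15.67
tool_pos: [0.5205, 0.2155, 0.2265]
orientation: [0.471, 0.882, 0.006, 0.002]
ft_force: [-0.1, -0.7, -2.4]
grip_width: 0.18
```

```bash
python3 shot.py w13; python3 - <<'E'
from h import *
im=cv2.imread('pics/w13.png'); cv2.imwrite('pics/w13c.png',cv2.resize(im[160:280,210:350],(700,600),interpolation=2))
s=grab_frame('side'); save(cv2.resize(s[75:195,190:290],(500,600),interpolation=2),'s13.png')
print(delta((0.4868,-0.128,.2236),-4.5))
E
```

```text
15.6667 [0.5205 0.2155 0.2265] [0.4706 0.8823 0.0059 0.0021] [-0.661  0.42   0.275  1.763 -0.14   0.966  0.26 ] [ 0.005  0.033 -0.01   0.044 -0.007 -0.033  0.006] [-0.07 -0.72 -2.45] 0.17974381300457634
(array([-0.2669, -0.2182, -0.0018]), array([ 0.43, -0.3 , 38.37]))
```

View pics/w13c.png

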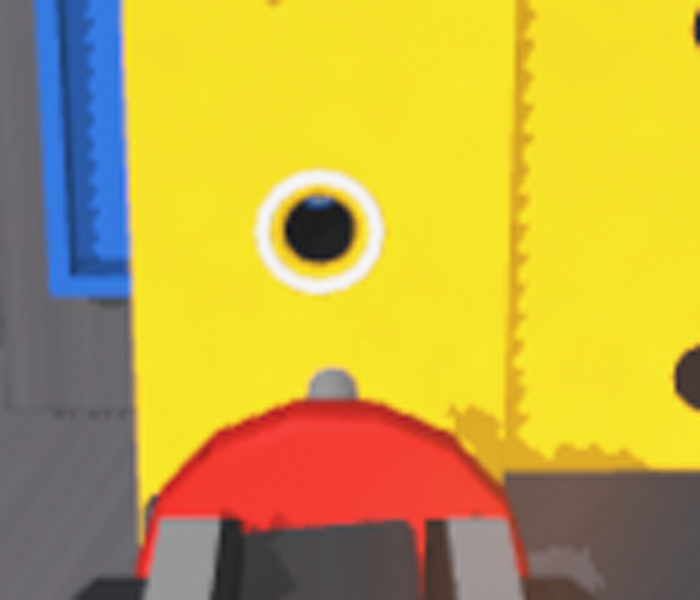

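View pics/s13.png

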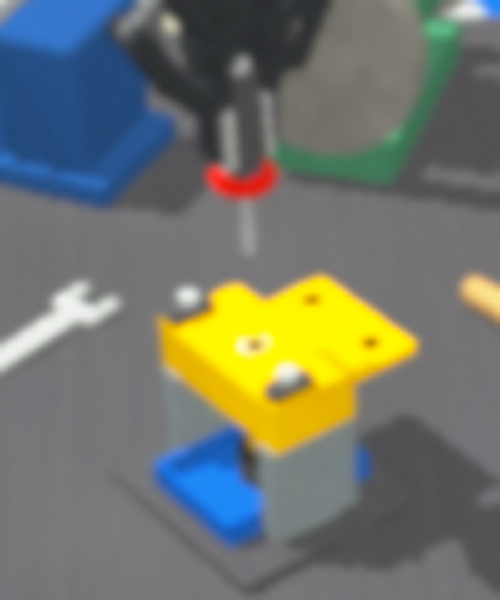

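The bore is empty and dark, with the blue tray showing at its upper rim, so the pin is out. Next I carry the punch back over the rack hole.

```bash
python3 - <<'E'
from h import *
print(delta((0.4853,-0.1258,.2236),-4.5))
E
```

```text
(array([-0.2642, -0.2182, -0.0018]), array([ 0.43, -0.3 , 38.37]))
```

Emit:
apply_moves --deltas '[{"dx":-0.018,"dy":-0.015,"dz":-0.002,"ax":0,"ay":0,"az":2,"claw":1},{"dx":-0.042,"dy":-0.035,"dz":-0.002,"ax":0.1,"ay":0,"az":6,"claw":1},{"dx":-0.066,"dy":-0.055,"dz":-0.002,"ax":0.1,"ay":-0.1,"az":10,"claw":1},{"dx":-0.09,"dy":-0.075,"dz":-0.002,"ax":0.2,"ay":-0.1,"az":13,"claw":1},{"dx":-0.114,"dy":-0.094,"dz":-0.002,"ax":0.2,"ay":-0.2,"az":17,"claw":1},{"dx":-0.138,"dy":-0.114,"dz":-0.002,"ax":0.3,"ay":-0.2,"az":20,"claw":1},{"dx":-0.162,"dy":-0.134,"dz":-0.002,"ax":0.3,"ay":-0.2,"az":24,"claw":1},{"dx":-0.186,"dy":-0.154,"dz":-0.002,"ax":0.3,"ay":-0.3,"az":27,"claw":1},{"dx":-0.21,"dy":-0.173,"dz":-0.002,"ax":0.4,"ay":-0.3,"az":31,"claw":1},{"dx":-0.234,"dy":-0.193,"dz":-0.002,"ax":0.4,"ay":-0.3,"az":35,"claw":1},{"dx":-0.254,"dy":-0.21,"dz":-0.002,"ax":0.4,"ay":-0.3,"az":38.4,"claw":1},{"dx":-0.264,"dy":-0.218,"dz":-0.002,"ax":0.4,"ay":-0.3,"az":38.4,"claw":1},{"dx":-0.264,"dy":-0.218,"dz":-0.002,"ax":0.4,"ay":-0.3,"az":38.4,"claw":1},{"dx":-0.264,"dy":-0.218,"dz":-0.002,"ax":0.4,"ay":-0.3,"az":38.4,"claw":1},{"dx":-0.264,"dy":-0.218,"dz":-0.002,"ax":0.4,"ay":-0.3,"az":38.4,"claw":1}]'

```text
clock: 17.02
tool_pos: [0.4851, -0.1244, 0.223]
orientation: [0.734, 0.679, -0.0, -0.001]
ft_force: [-0.1, 1.0, -1.9]
grip_width: 0.18
```

```bash
python3 shot.py w14; python3 - <<'E'
from h import *
im=cv2.imread('pics/w14.png'); cv2.imwrite('pics/w14c.png',cv2.resize(im[160:280,210:350],(700,600),interpolation=2))
print(delta((0.4853,-0.1258,.12),-4.5))
E
```

```text
17.0167 [ 0.4851 -0.1244  0.223 ] [ 7.341e-01  6.790e-01 -2.000e-04 -6.000e-04] [-0.211  0.365  0.513  1.911 -0.222  0.922  0.331] [-0.015 -0.005 -0.004 -0.003  0.     0.001  0.002] [-0.06  0.98 -1.88] 0.1801786623118355
(array([-0.0017,  0.0002,  0.1031]), array([-0.05, -0.04,  0.08]))
```

View pics/w14c.png

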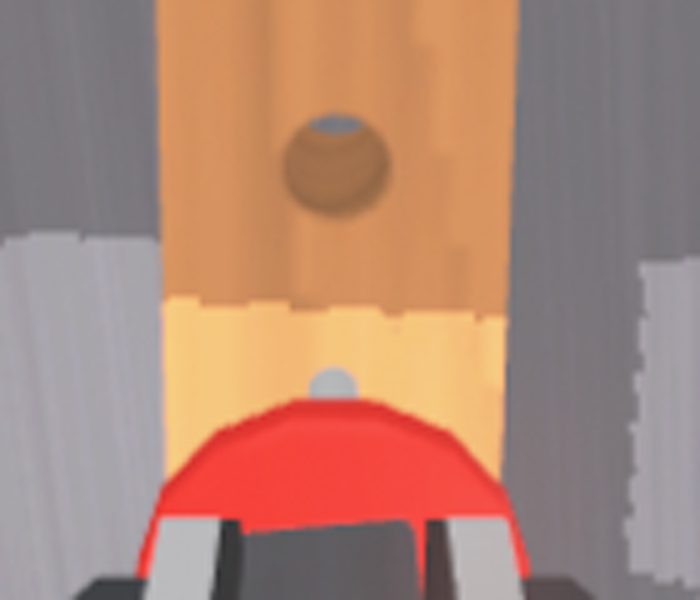

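Hole at wrist (277.2,193), tip at (276.7,238.7).

```bash
python3 - <<'E'
from h import *
import json
st=json.load(open('w14.json'))
r=onz('wrist',277.2,193,.06,st); t=onz('wrist',276.7,238.7,st['tool_pos'][2]-.0577,st); print(r,t,R.from_quat(st['orientation']).inv().apply(r-t))
E
```

```text
[ 0.48573055 -0.1267884   0.06      ] [ 0.48538287 -0.12633871  0.16527037] [-0.00048651  0.00050214  0.10526958]
```

Emit:
apply_moves --deltas '[{"dx":-0.0005,"dy":0.0004,"dz":0.015,"ax":0,"ay":0,"az":0,"claw":1},{"dx":-0.0005,"dy":0.0004,"dz":0.035,"ax":0,"ay":0,"az":0,"claw":1},{"dx":-0.0005,"dy":0.0004,"dz":0.055,"ax":0,"ay":0,"az":0,"claw":1},{"dx":-0.0005,"dy":0.0004,"dz":0.075,"ax":0,"ay":0,"az":0,"claw":1},{"dx":-0.0005,"dy":0.0004,"dz":0.092,"ax":0,"ay":0,"az":0,"claw":1},{"dx":-0.0005,"dy":0.0004,"dz":0.104,"ax":0,"ay":0,"az":0,"claw":1},{"dx":-0.0005,"dy":0.0004,"dz":0.114,"ax":0,"ay":0,"az":0,"claw":1},{"dx":-0.0005,"dy":0.0004,"dz":0.124,"ax":0,"ay":0,"az":0,"claw":1},{"dx":-0.0005,"dy":0.0004,"dz":0.134,"ax":0,"ay":0,"az":0,"claw":1},{"dx":-0.0005,"dy":0.0004,"dz":0.142,"ax":0,"ay":0,"az":0,"claw":1},{"dx":-0.0005,"dy":0.0004,"dz":0.146,"ax":0,"ay":0,"az":0,"claw":1},{"dx":-0.0005,"dy":0.0004,"dz":0.148,"ax":0,"ay":0,"az":0,"claw":1},{"dx":-0.0005,"dy":0.0004,"dz":0.149,"ax":0,"ay":0,"az":0,"claw":1},{"dx":-0.0005,"dy":0.0004,"dz":0.149,"ax":0,"ay":0,"az":0,"claw":1}]'

```text
clock: 18.23
tool_pos: [0.4857, -0.1247, 0.0743]
orientation: [0.734, 0.679, 0.0, -0.0]
ft_force: [-0.0, -0.1, -1.6]
grip_width: 0.179
```

```bash
python3 shot.py w15
```

```text
18.2333 [ 0.4857 -0.1247  0.0743] [ 7.339e-01  6.792e-01  1.000e-04 -4.000e-04] [-0.093  0.57   0.374  2.079 -0.382  0.558  0.477] [-0.    -0.006  0.004 -0.003  0.003  0.005 -0.002] [-0.02 -0.12 -1.64] 0.17852531062130217
```

View pics/w15.png

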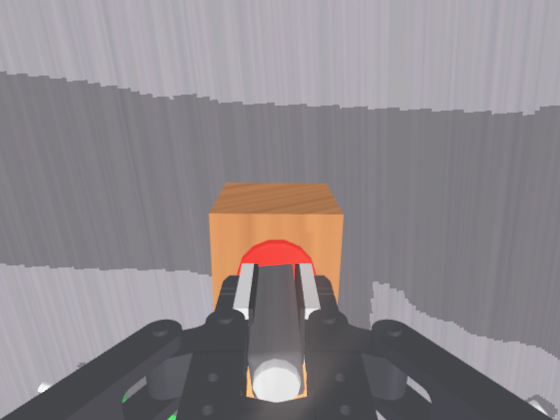

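The punch is in the hole with its guard about 1.5 mm above the rack top. I'll lower it until the guard touches.

Emit:
apply_moves --deltas '[{"dx":0,"dy":0,"dz":0.0006,"ax":0,"ay":0,"az":0,"claw":1},{"dx":0,"dy":0,"dz":0.0012,"ax":0,"ay":0,"az":0,"claw":1},{"dx":0,"dy":0,"dz":0.0018,"ax":0,"ay":0,"az":0,"claw":1},{"dx":0,"dy":0,"dz":0.002,"ax":0,"ay":0,"az":0,"claw":1},{"dx":0,"dy":0,"dz":0.002,"ax":0,"ay":0,"az":0,"claw":1}]'

```text
clock: 18.7
tool_pos: [0.4859, -0.1247, 0.0727]
orientation: [0.734, 0.679, 0.0, -0.0]
ft_force: [-1.8, 0.8, 2.8]
grip_width: 0.182
```

Contact is felt at TCP z = 0.0727, the same height as at the grasp. Opening now.

Emit:
apply_moves --deltas '[{"dx":0,"dy":0,"dz":0,"ax":0,"ay":0,"az":0,"claw":0.8},{"dx":0,"dy":0,"dz":0,"ax":0,"ay":0,"az":0,"claw":0.7},{"dx":0,"dy":0,"dz":0,"ax":0,"ay":0,"az":0,"claw":0.6},{"dx":0,"dy":0,"dz":0,"ax":0,"ay":0,"az":0,"claw":0.5},{"dx":0,"dy":0,"dz":0,"ax":0,"ay":0,"az":0,"claw":0.4},{"dx":0,"dy":0,"dz":0,"ax":0,"ay":0,"az":0,"claw":0.4},{"dx":0,"dy":0,"dz":0,"ax":0,"ay":0,"az":0,"claw":0.4},{"dx":0,"dy":0,"dz":0,"ax":0,"ay":0,"az":0,"claw":0.4}]'

```text
clock: 19.37
tool_pos: [0.4859, -0.1247, 0.0727]
orientation: [0.734, 0.679, 0.0, -0.0]
ft_force: [0.6, -1.1, 0.0]
grip_width: 0.599
```

```bash
python3 shot.py w16
```

```text
19.3667 [ 0.4859 -0.1247  0.0727] [ 7.339e-01  6.792e-01  3.000e-04 -1.000e-04] [-0.091  0.572  0.371  2.08  -0.384  0.554  0.479] [ 0.    -0.001  0.002 -0.     0.001  0.002 -0.001] [ 0.61 -1.1   0.03] 0.5985801608722813
```

View pics/w16.png

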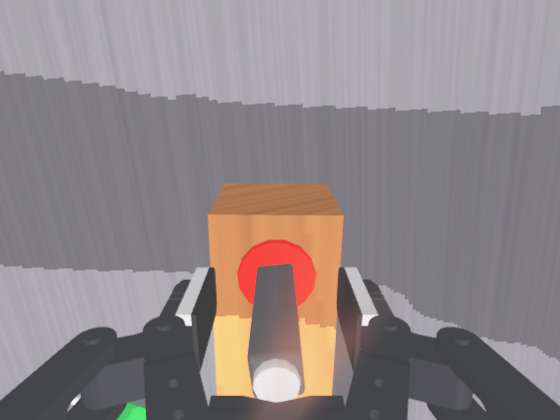

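The punch stands free (guard at (276,275)) with both pads clear of it. I'll lift straight up.

Emit:
apply_moves --deltas '[{"dx":0,"dy":0,"dz":-0.01,"ax":0,"ay":0,"az":0,"claw":0.4},{"dx":0,"dy":0,"dz":-0.03,"ax":0,"ay":0,"az":0,"claw":0.4},{"dx":0,"dy":0,"dz":-0.06,"ax":0,"ay":0,"az":0,"claw":0.4},{"dx":0,"dy":0,"dz":-0.09,"ax":0,"ay":0,"az":0,"claw":0.4},{"dx":0,"dy":0,"dz":-0.12,"ax":0,"ay":0,"az":0,"claw":0.4},{"dx":0,"dy":0,"dz":-0.14,"ax":0,"ay":0,"az":0,"claw":0.4},{"dx":0,"dy":0,"dz":-0.15,"ax":0,"ay":0,"az":0,"claw":0.4},{"dx":0,"dy":0,"dz":-0.15,"ax":0,"ay":0,"az":0,"claw":0.4},{"dx":0,"dy":0,"dz":-0.15,"ax":0,"ay":0,"az":0,"claw":0.4}]'

```text
clock: 20.17
tool_pos: [0.4857, -0.1245, 0.2225]
orientation: [0.734, 0.679, 0.001, -0.0]
ft_force: [-0.4, 0.3, -1.3]
grip_width: 0.6
```

```bash
python3 shot.py w17; python3 - <<'E'
from m import *
import json
st=json.load(open('w17.json')); im=load('w17.png')
b=blob(mask(im,'red'),(240,150,315,260)); e=cv2.fitEllipse(cv2.convexHull(b)); print(e,onz('wrist',*e[0],.0655,st))
hd=cv2.cvtColor(im,40); mm=((hd[...,1]<40)&(hd[...,2]>130)).astype(np.uint8)
x=blob(mm,(262,205,292,240)); c=cv2.minEnclosingCircle(x); print(c,'head',onz('wrist',*c[0],.13,st))
save(grab_frame('side'),'s17.png'); save(grab_frame('top'),'t17.png')
E
```

```text
20.1667 [ 0.4857 -0.1245  0.2225] [ 7.338e-01  6.794e-01  5.000e-04 -2.000e-04] [-0.215  0.367  0.52   1.912 -0.227  0.92   0.337] [ 0.009  0.027 -0.012  0.021 -0.003 -0.006  0.002] [-0.42  0.32 -1.28] 0.6002556289993023
((276.3748474121094, 192.2210693359375), (40.95613479614258, 41.99421310424805), 97.71868133544922) [ 0.48606063 -0.12456095  0.0655    ]
((276.4542236328125, 217.23239135742188), 10.829429626464844) head [ 0.48606345 -0.12495068  0.13      ]
```

View pics/w17.png

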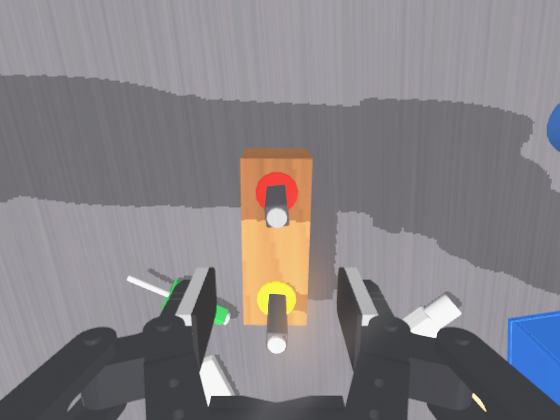

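View pics/s17.png

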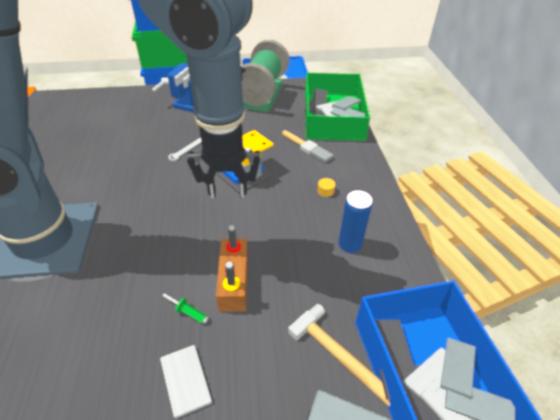

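The punch stands upright: guard and head axes agree within 0.4 mm, and the side view shows it at (233,247) as at the start. The other tools look unmoved and the gripper is clear, so I'm handing in.

```bash
python3 -c "
from rig import *
print(job_done())"
```

```text
the job is handed in; nothing more can be done
None
```

The seized pin is driven out onto its stop and the red-guard punch is back upright in its rack hole. I handed the job in at about 20 s of the 67 s; no verdict is reported.

- **Driving the pin:** I felt the tip into the bore and met the pin 5 mm below the face. I pushed at 4–7 mm/s with about 14 N until a firm stop, where the force rose to about 27 N with only 0.2 mm of motion. The tip was then about 34–35 mm below the hinge top, and the bore looked empty from above after I withdrew.
- **Punch in the rack:** the guard came to rest at the same height as at the grasp. Guard and head line up within 0.4 mm, so it stands upright. The gripper is open and well clear.
- **Bystander tools:** the fat punch, hammer, wrench, brush, can and slug look unmoved in the last pictures. I checked this by eye only.
- **One flaw:** the green look-alike punch beside the rack was knocked over during the grasp, probably by the gripper's linkage. It lies on the table near where it stood. It is not among the listed tools that must not move, but I did not intend it.

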